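# Clear the heating block and gauge its two wells

## Task

Brush all the spent clips off the deck of the heating block into the catch tray in front of it, touching them only with the brush, and then hang the brush on its hook by sliding the handle in sideways and lowering the collar into the throat. After that slide each depth rod into its well until it bottoms and leave it standing there, let go: the rod with the green grip in the well on the side of the green pointer, the orange one in the other; last, read how far they stand out by setting each pointer so that its coloured block's top face is level with the top of the rod of its colour. Leave the jar, the beaker and the cork ring where they are.

Things in the scene. Friction and masses are not known exactly. Their poses are not given: they have to be found in the camera images.
- station: heating block fixed to the bench; origin on the bench, x points away from the tray and the robot, y to the left. Flat aluminium deck 90 mm high, from x -110 to +125 mm and y -100 to +100 mm, with cream rims 14 mm high, 8 mm thick, along both y sides and the far x end. The near edge (x -110 mm) is open, above the catch tray.
- tray_floor (a point): middle of the inner floor (4 mm above the bench) of the fixed grey catch tray, at station x -178.5, y 0. Inside it reaches from station x -242 to -115 mm and y -131 to +131 mm; walls 50 mm high from the bench.
- well_green (a point): centre of the mouth of the left blind round well in the deck, beside the green pointer, 18 mm wide with a 3 mm chamfer, at station x +70, y +45 mm, height 90 mm. The well is vertical; how deep it is differs from start to start and from well to well (40 to 80 mm) and must be found with the rod.
- well_orange (a point): centre of the mouth of the right blind round well in the deck, beside the orange pointer, 18 mm wide with a 3 mm chamfer, at station x +70, y -45 mm, height 90 mm. The well is vertical; how deep it is differs from start to start and from well to well (40 to 80 mm) and must be found with the rod.
- pointer_green (a joint): height of the green pointer on its post, m, 0 to 0.11, growing upwards; it starts low, sliding takes about 4 N and it stays where it is left. At 0 the top face of its green block is 140 mm above the bench. The vertical steel post, 16 mm thick and 270 mm high, stands at station x +135, y +145 mm.
- pointer_orange (a joint): height of the orange pointer on its post, m, 0 to 0.11, growing upwards; it starts low, sliding takes about 4 N and it stays where it is left. At 0 the top face of its orange block is 140 mm above the bench. The vertical steel post, 16 mm thick and 270 mm high, stands at station x +135, y -145 mm.
- pointer_green_top (a point): centre of the top face of the green pointer block (30 mm along the station's x, 14 mm along y, 26 mm high below this point), at station x +55, y +145 mm. An arm 10 mm wide and 8 mm high, 12 mm below this point, joins it in the +x direction to a 30 mm collar on the post, 80 mm away. Pinch the block across its 14 mm width from above.
- pointer_orange_top (a point): centre of the top face of the orange pointer block (30 mm along the station's x, 14 mm along y, 26 mm high below this point), at station x +55, y -145 mm. An arm 10 mm wide and 8 mm high, 12 mm below this point, joins it in the +x direction to a 30 mm collar on the post, 80 mm away. Pinch the block across its 14 mm width from above.
- brush_mid (a point): bench brush, standing upright on its blue bristles at the start, 150 mm high, 200 g. The point is half-way up, on the underside of its collar; z points up. Head with bristles 42 mm high, 34 mm along x, 100 mm along y; above it a square blue handle, 16 x 16 mm, to the top at +75 mm; square white collar 44 x 44 mm from 0 to +8 mm. Hold it above the collar, about +43 mm.
- hook_throat (a point): fixed side-opening hook; the point is mid-throat, level with the prongs' upper side, 140 mm above the bench. Two prongs along x, 26 mm apart inside, open towards -x (robot's side), x -42 to +36 mm, with yellow lips 12 mm high at x -42 to -34. Column behind at x +36 to +60, 12 mm above the prongs. The handle hangs between the prongs, the collar on them inside the lips, the brush head along y.
- rod_green_mid (a point): depth rod with green grip, 170 mm long, 150 g, at the start upright in one of the two bores, 80 mm apart along y, of a wooden stand (80 x 150 x 60 mm, bores 19 mm wide, 50 mm deep). The point is half-way along it, z up. Steel shaft 14 mm thick with black rings every 10 mm, slightly tapered tip; at the top a green square grip 22 x 22 mm along x and y, 30 mm high.
- rod_orange_mid (a point): depth rod with orange grip, 170 mm long, 150 g, at the start upright in one of the two bores, 80 mm apart along y, of a wooden stand (80 x 150 x 60 mm, bores 19 mm wide, 50 mm deep). The point is half-way along it, z up. Steel shaft 14 mm thick with black rings every 10 mm, slightly tapered tip; at the top a orange square grip 22 x 22 mm along x and y, 30 mm high.
- rod_green_top (a point): centre of the top face of that rod's green grip, 85 mm above rod_green_mid.
- rod_orange_top (a point): centre of the top face of that rod's orange grip, 85 mm above rod_orange_mid.
- rod_green: the green depth rod again; origin at its tip, z up along it.
- rod_orange: the orange depth rod again; origin at its tip, z up along it.
- clip0: yellow spent plastic joint clip, a chunky U-shaped piece 46 x 32 x 20 mm, 30 g, lying flat on the deck at the start (may be absent). Origin in the middle of its underside. To be moved with the brush only.
- clip1: blue spent plastic joint clip, a chunky U-shaped piece 46 x 32 x 20 mm, 30 g, lying flat on the deck at the start (may be absent). Origin in the middle of its underside. To be moved with the brush only.
- clip2: red spent plastic joint clip, a chunky U-shaped piece 46 x 32 x 20 mm, 30 g, lying flat on the deck at the start (may be absent). Origin in the middle of its underside. To be moved with the brush only.
- clip3: white spent plastic joint clip, a chunky U-shaped piece 46 x 32 x 20 mm, 30 g, lying flat on the deck at the start (may be absent). Origin in the middle of its underside. To be moved with the brush only.
- jar: bystander: amber glass jar with black cap, 60 mm wide, 100 mm high; origin at its underside. Not to be disturbed.
- beaker: bystander: glass beaker, 68 mm wide, 90 mm high; origin at its underside. Not to be disturbed.
- corkring: bystander: round cork flask rest, 100 mm wide, 30 mm high; origin at its underside. Not to be disturbed.
Not all that is in view belongs to the job. Several things look just like the part that bears brush_mid: the one meant starts farthest to the robot's right. There is more than one size of the clip3; the job needs the smaller.

How it is judged:
On the way, in this order (a step that is already met when the one before it is completed fails the run):
1. all clips are in the catch tray (x of clip0 in the frame of station between -0.25 and -0.108 m and y of clip0 in the frame of station between -0.135 and 0.135 m and z of clip0 in the frame of station between -0.005 and 0.06 m and x of clip1 in the frame of station between -0.25 and -0.108 m and y of clip1 in the frame of station between -0.135 and 0.135 m and z of clip1 in the frame of station between -0.005 and 0.06 m and x of clip2 in the frame of station between -0.25 and -0.108 m and y of clip2 in the frame of station between -0.135 and 0.135 m and z of clip2 in the frame of station between -0.005 and 0.06 m and x of clip3 in the frame of station between -0.25 and -0.108 m and y of clip3 in the frame of station between -0.135 and 0.135 m and z of clip3 in the frame of station between -0.005 and 0.06 m), for 0.2 s.
2. the brush hangs in the hook's throat (horizontal distance between brush_mid and hook_throat below 0.018 m and z of brush_mid in the frame of hook_throat between -0.006 and 0.006 m and angle between brush_mid's own z axis and vertical below 0.12 rad), for 0.2 s.
3. each rod stands in its own well on its bottom, let go (horizontal distance between rod_green_mid and well_green below 0.012 m and angle between each of rod_green_mid, rod_orange_mid's own z axis and vertical below 0.13 rad and z of rod_green_top in the frame of well_green between 0.08 and 0.137 m and contact force between the fingers and rod_green below 0.1 N and horizontal distance between rod_orange_mid and well_orange below 0.012 m and z of rod_orange_top in the frame of well_orange between 0.08 and 0.137 m and contact force between the fingers and rod_orange below 0.1 N), for 0.5 s.
4. each pointer's top is level with the top of the rod of its colour (z of rod_green_top in the frame of pointer_green_top between -0.005 and 0.005 m and z of rod_orange_top in the frame of pointer_orange_top between -0.005 and 0.005 m), for 0.2 s.
At the end, for the whole second after the job is handed in: All clips lie in the catch tray, the brush hangs upright in the throat (within 18 mm sideways, 6 mm in height), each rod stands in its own well on its bottom, let go, and the top face of each pointer block is level with the top of the rod of its colour within 5 mm (all of step 1 and all of step 2 and all of step 3 and all of step 4); the robot touches nothing.
It fails at once if the fingers push a clip (contact force between the fingers and clip0 above 1 N or contact force between the fingers and clip1 above 1 N or contact force between the fingers and clip2 above 1 N or contact force between the fingers and clip3 above 1 N).
It fails at once if a bystander is moved by more than 30 mm (distance of any of jar, beaker, corkring from where it was at the start of the episode above 0.03 m).
Of clip0, clip1, clip2, clip3 only 2 to 4 are there at a start; the rules pass over those that are not, and their reading is None.
At some moment in a run one of clip0, clip1, clip2, clip3 may be knocked a few centimetres aside while the robot is not near it.
It also fails if it takes over 210 s, if anything falls off the work surface, if the arm or the gripper's body presses on something with over 40 N, if the wrist force passes 120 N, or if a joint passes its speed limit or range.

## Robot

A 6-joint arm with a two-finger parallel gripper is mounted at the origin on the work surface. World frame = base frame: x ahead of the robot, y to its left, z up, the work surface at z = 0. Lengths are in m, angles in rad, forces in N, time in s.
With the tool pointing down it reaches from about 0.35 to 0.725 m from the base axis. Payload 4.3 kg.
Tool frame: the origin (TCP) lies between the finger pads; the fingertips stand tips_ahead ahead of it and the grasp point (between the pads) lies 11 mm behind it (tips_ahead is the distance from the TCP to the fingertips, in m); x points along the fingers, y is the direction in which the jaws open and shut, and the axes are right-handed (so a half turn about x gives the same grasp; the last joint's range is limited). The gripper opens to 85 mm and grips with 20 to 120 N. Pads are 22 mm wide; open, the fingers measure 114 mm over their backs; the gripper's body (76 mm by 85 mm) begins 54 mm behind the grasp point. The pads swing forward as they close: fully open they stand 13 mm farther back than shut.
Start: joints at [-0.11, 0.377, 0.081, 1.274, 0, 1.46], TCP at [0.575, 0, 0.216] pointing down, gripper open.
Joint ranges: [-2.72, 2.72], [-0.84, 1.66], [-1.02, 1.22], [-1.77, 2.12], [-1.37, 1.28], [-3.14, 3.14]. Speed limits (rad/s): [2.57, 2.57, 3.14, 3.14, 3.14, 3.14].

## Interface

Orientations are given as a 3x3 rotation matrix whose columns are the frame's x, y, z axes.
In Python, from plant import read_state, get_image, camera_params, finish_job, tips_ahead gives the robot as it stands.
- The arm moves only by the tool move_arm, never from a script. Its arguments are lists of equal length, an entry for each row: "hand": the finger opening in cm, from 0 to 8.54; "linear": the shift along the tool's x, y, z in cm, a list of three; "twist": the turn, a rotation vector about the tool's x, y, z in rad, a list of three. In form: {"hand": [hand, ...], "linear": [[tx, ty, tz], ...], "twist": [[ax, ay, az], ...]}. A call has 1 to 10 rows; each row is the pose to reach, as a shift and turn from the pose commanded when the call began, along the tool's axes at that moment; what a row does not reach only later rows make up. A row lasts 1/10 s, in which the tool goes at most 50 mm and 8.59 degrees, less where a joint would pass 70% of its speed; a pose out of reach is approached as far as the arm can. A call with a gripper value outside its range is refused whole. The fingers move at their own pace and stop on an object; "force" is the grip in N (left out, the last holds). Time passes only in rows, so rows that repeat a pose let the fingers close. It gives the time, the measured TCP pose, the force and the opening at its end, in the units of the state.
- read_state(): the state, without advancing time (a new reading comes with each control period).
- get_image(name): name is "scene" or "side" or "wrist"; returns the picture (384x512x3 uint8, red, green, blue); there is no depth.
- camera_params(name): a dict with "intrinsics" (3x3 intrinsics, pixels), "world_from_camera" (4x4, takes a point from camera to world coordinates); the wrist camera has in their place "T_tool_cam" (4x4, takes a point from camera to tool coordinates, whose origin is the TCP and whose axes are the tool frame's). Camera axes: x right, y up, looking along -z (the intrinsics and any distortion apply to the point x, -y, -z); pixel columns grow to the right and rows downward; lengths in m; the calibration is good to about 2 mm. A picture is of the moment at which its call begins: read the wrist's pose just before it. camera_params takes no time and is no camera call.
- finish_job(): hands the job in, once; it reports no verdict.
The state is a dict: "time_s": time; "q": joint angles; "dq": joint speeds; "tau": joint torques, N m; "eef_pos": TCP position; "tool_rot": TCP orientation; "contact_force": force on the tool from outside, world axes, zero at the start; "ft_torque": the same for the moment, N m; "opening": finger opening in m.
Only numpy, scipy, OpenCV 4.12 (cv2) and the standard library are available. Lean on these libraries where they do the work, as an engineer would, in place of code of your own. Each camera call takes 0.05 s, during which the arm holds its last target. There are 200 camera calls.

## Working session

There is one attempt and no reset: what is moved stays moved. The work goes in short steps, Python scripts to look and compute and a tool call to move; the robot and the scene stay as the last step left them, time stands still between calls to the robot, and variables do not carry over. Pictures are saved under pics/ and viewed, about 12 in all and at most 16, crops included, and the job is handed in when it is done.

Besides the shell and the picture viewer there is one more tool, called after "Call:" as name(argument=value, ...) on one line, values as JSON. move_arm: Moves the arm, as the interface text tells. Its arguments: {"type":"object","properties":{"hand":{"type":"array"},"linear":{"type":"array"},"twist":{"type":"array"},"force":{"type":"number"}},"required":["hand","linear","twist"]}

```bash
ls; mkdir -p pics; python3 - <<'E'
from plant import *
import cv2,numpy as np
print(tips_ahead, read_state())
for n in("scene","side","wrist"):
    p=camera_params(n);print(n,p)
for n in("scene","side"):
    cv2.imwrite(f"pics/{n}0.png",cv2.resize(get_image(n)[:,:,::-1],(800,600),interpolation=cv2.INTER_CUBIC))
    
E
```

```text
pics
0.008 {'time_s': 0.0, 'q': array([-1.10288939e-01,  3.78053939e-01,  7.96082339e-02,  1.27441873e+00,
        9.17321002e-06,  1.46051099e+00]), 'dq': array([-0.00048379,  0.00057834, -0.00054936, -0.00087979, -0.00103056,
       -0.00076865]), 'tau': array([ 5.03441061e-04, -4.63600910e+01,  2.69876987e+01,  2.07655923e-02,
       -6.74222474e-05, -6.15417605e-06]), 'eef_pos': array([5.74295516e-01, 9.34411698e-05, 2.15059299e-01]), 'tool_rot': array([[-2.05453639e-03,  9.99997889e-01, -3.85566871e-06],
       [ 2.36745147e-04, -3.36927420e-06, -9.99999972e-01],
       [-9.99997861e-01, -2.05453725e-03, -2.36737725e-04]]), 'contact_force': array([ 0.36225969,  0.10484253, -0.83052768]), 'ft_torque': array([ 0.03431535, -0.05461152,  0.03652377]), 'opening': 0.08585687089617292}
scene {'intrinsics': array([[361.74232445,   0.        , 252.17063076],
       [  0.        , 361.74232445, 194.95701407],
       [  0.        ,   0.        ,   1.        ]]), 'world_from_camera': array([[ 0.20898609, -0.70225097,  0.68056476,  1.30309796],
       [ 0.97791496,  0.14817175, -0.14740238, 
[... 411 characters left out ...]
016,  0.47163756, -0.76160346, -0.82139511],
       [ 0.02028958,  0.85526241,  0.51779778,  0.69226266],
       [ 0.        ,  0.        ,  0.        ,  1.        ]])}
wrist {'intrinsics': array([[341.3062434 ,   0.        , 252.68780329],
       [  0.        , 341.3062434 , 192.37002268],
       [  0.        ,   0.        ,   1.        ]]), 'T_tool_cam': array([[ 7.86375833e-04,  2.81945493e-01, -9.59430102e-01,
        -1.57169343e-01],
       [ 9.99998096e-01,  1.49186398e-03,  1.25803710e-03,
         3.38778760e-04],
       [ 1.78603710e-03, -9.59429264e-01, -2.81943783e-01,
        -7.03422883e-02],
       [ 0.00000000e+00,  0.00000000e+00,  0.00000000e+00,
         1.00000000e+00]])}
```

View pics/scene0.png

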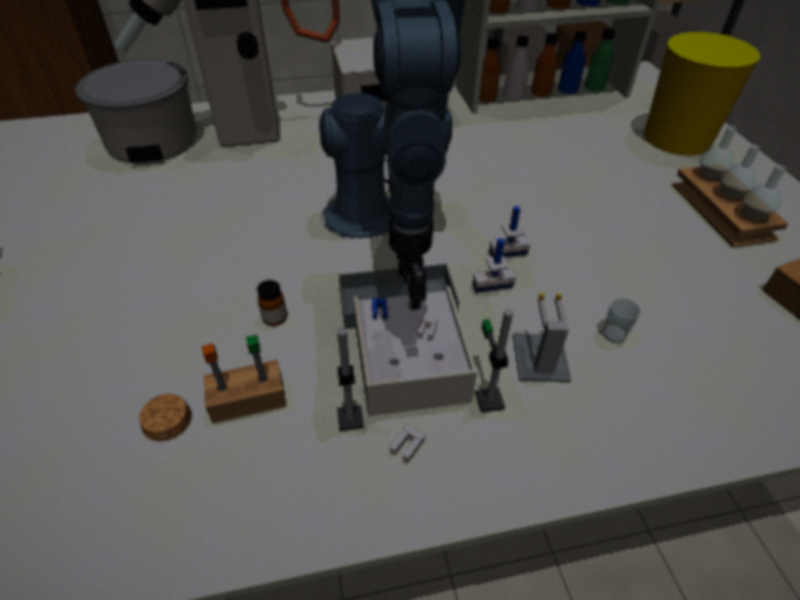

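View pics/side0.png

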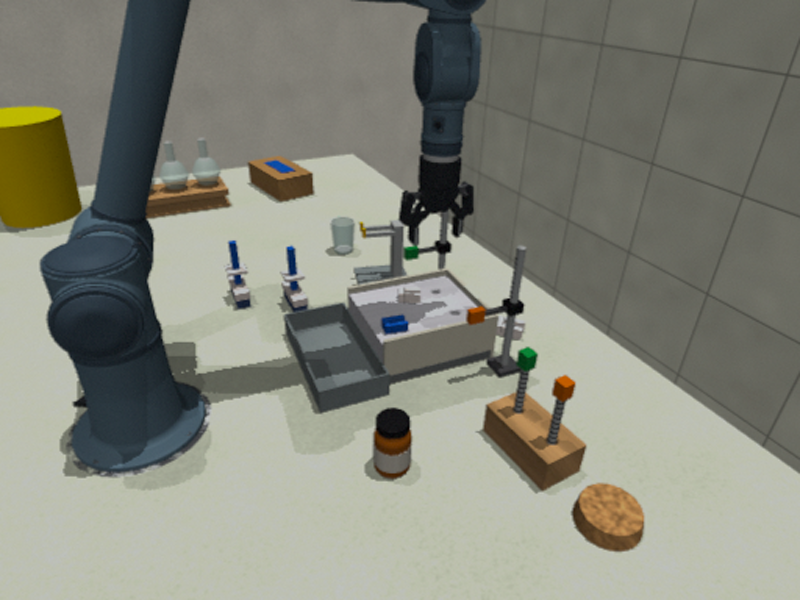

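The scene view shows two brushes: blue handles at about (515,215) and (500,250). White clips are at (428,328) on the deck and (408,440) on the bench, and there is a blue clip at (380,307). The rods stand with orange at (210,355) and green at (253,345), the hook is at (550,330), and the pointer posts are at (345,380) and (497,360). Next I'll measure these.

```bash
cat > h.py <<'E'
import numpy as np,cv2
from plant import *
def cam(n,st=None):
    p=camera_params(n);K=p['intrinsics']
    if n=='wrist':
        st=st or read_state();T=np.eye(4);T[:3,:3]=st['tool_rot'];T[:3,3]=st['eef_pos'];T=T@p['T_tool_cam']
    else:T=p['world_from_camera']
    return K,np.array(T)
def ray(c,u,v):
    K,T=c;d=np.array([(u-K[0,2])/K[0,0],-(v-K[1,2])/K[1,1],-1.]);return T[:3,3],T[:3,:3]@d
def onz(c,u,v,z):
    o,d=ray(c,u,v);return o+d*(z-o[2])/d[2]
def tri(c1,p1,c2,p2):
    o1,d1=ray(c1,*p1);o2,d2=ray(c2,*p2)
    s=np.linalg.lstsq(np.c_[d1,-d2],o2-o1,rcond=None)[0]
    a,b=o1+s[0]*d1,o2+s[1]*d2;return (a+b)/2,np.linalg.norm(a-b)
def proj(c,P):
    K,T=c;q=T[:3,:3].T@(np.asarray(P)-T[:3,3]);return np.array([K[0,2]+K[0,0]*q[0]/-q[2],K[1,2]-K[1,1]*q[1]/-q[2]])
H={'green':((45,85),120,40),'orange':((5,14),160,90),'blue':((108,125),150,40),'yellow':((20,32),150,90),'red':((0,4),150,60)}
def blobs(im,col,minA=12,box=None):
    h=cv2.cvtColor(im,cv2.COLOR_RGB2HSV);(a,b),s,v=H[col]
    m=cv2.inRange(h,(a,s,v),(b,255,255))
    if box: k=np.zeros_like(m);k[box[1]:box[3],box[0]:box[2]]=255;m&=k
    n,l,st,c=cv2.connectedComponentsWithStats(m)
    return [(st[i][4],st[i][:4].tolist(),c[i].round(1).tolist()) for i in range(1,n) if st[i][4]>=minA]
E
python3 - <<'E'
from h import *
im={}
for n in('scene','side','wrist'):
    im[n]=get_image(n);cv2.imwrite(f'pics/{n}_raw.png',im[n][:,:,::-1])
for n in('scene','side'):
    for c in H:
        print(n,c,blobs(im[n],c))
a=cv2.resize(im['scene'][120:310,70:410],(800,447),interpolation=cv2.INTER_CUBIC)
cv2.imwrite('pics/s1.png',cv2.convertScaleAbs(a,alpha=1.5)[:,:,::-1])
cv2.imwrite('pics/w1.png',cv2.resize(im['wrist'],(800,600))[:,:,::-1])
E
```

```text
scene green [(np.int32(27), [310, 205, 5, 7], [311.8, 208.2]), (np.int32(36), [158, 215, 7, 7], [161.0, 217.7])]
scene orange [(np.int32(35), [130, 221, 7, 6], [132.9, 223.2]), (np.int32(217), [91, 254, 27, 21], [104.9, 262.6]), (np.int32(29), [93, 270, 9, 6], [97.7, 273.0])]
scene blue [(np.int32(33), [327, 133, 5, 14], [329.2, 139.0]), (np.int32(45), [317, 153, 6, 15], [319.5, 159.4]), (np.int32(66), [239, 191, 8, 12], [242.5, 195.1])]
scene yellow [(np.int32(883), [428, 21, 58, 21], [456.5, 31.2])]
scene red []
side green [(np.int32(60), [259, 157, 9, 9], [262.8, 161.0]), (np.int32(135), [331, 222, 12, 16], [336.7, 229.5])]
side orange [(np.int32(90), [300, 196, 11, 12], [305.0, 201.3]), (np.int32(95), [355, 241, 13, 16], [361.9, 247.6])]
side blue [(np.int32(36), [170, 103, 16, 7], [178.2, 106.2]), (np.int32(52), [147, 155, 6, 17], [149.6, 163.2]), (np.int32(50), [184, 158, 5, 18], [186.1, 166.5]), (np.int32(14), [150, 176, 4, 6], [151.9, 178.1]), (np.int32(15), [186, 180, 4, 6], [187.6, 182.1]), (np.int32(117), [245, 202, 16, 11], [252.3, 207.2])]
side yellow [(np.int32(2536), [0, 68, 41, 78], [16.5, 108.1]), (np.int32(15), [231, 142, 3, 10], [232.0, 146.6])]
side red []
```

View pics/s1.png

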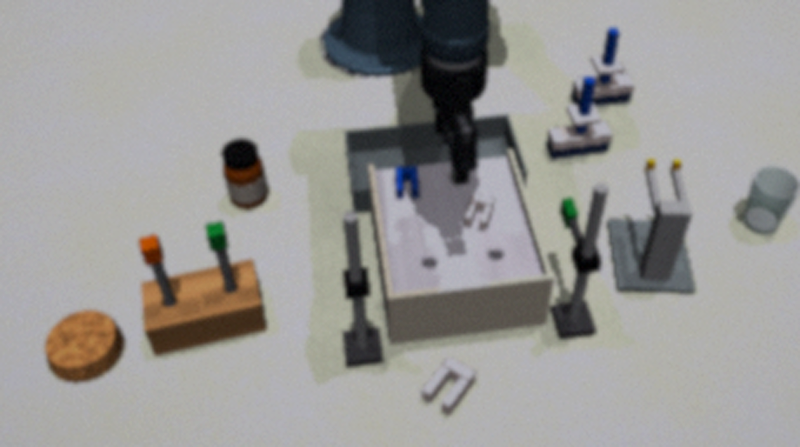

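View pics/w1.png

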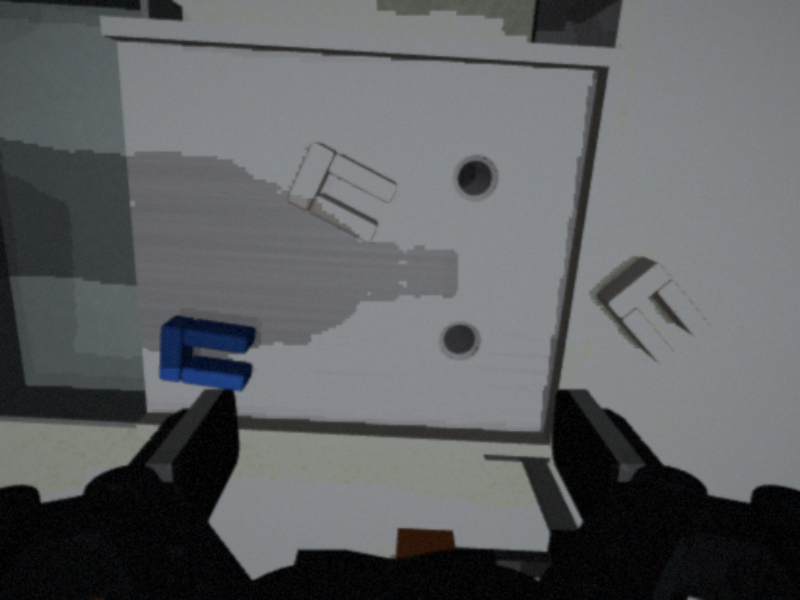

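```bash
python3 - <<'E'
from h import *
S,D,W=cam('scene'),cam('side'),cam('wrist')
f=1.5625
g=onz(W,476/f,177/f,.09);o=onz(W,460/f,340/f,.09)
print('wells',g,o,np.linalg.norm(g-o))
y=(g-o)/np.linalg.norm(g-o);x=np.array([y[1],-y[0],0]);org=(g+o)/2-.07*x;org[2]=0
print('station',org,x,'yaw',np.arctan2(x[1],x[0]))
st=lambda p:np.array([(p-org)@x,(p-org)@y,p[2]])
for nm,u,v in(('white',340,190),('blue',208,353)): 
    p=onz(W,u/f,v/f,.11);print(nm,p,st(p))
for u,v in((120,42),(145,415),(548,432),(594,70)): print('deck corner?',st(onz(W,u/f,v/f,.09)))
for a,b in(((319.5,159.4),(186.1,166.5)),((329.2,139),(149.6,163.2))): print('brush handle',tri(S,a,D,b))
for nm,a,b in (('gpt',(311.8,208.2),(262.8,161)),('grod',(161,217.7),(336.7,229.5)),('orod',(132.9,223.2),(361.9,247.6))):
    p,e=tri(S,a,D,b);print(nm,p,e,st(p))
print('opt expected',org+.055*x-.145*y, 'gpt exp',org+.055*x+.145*y)
# hook lips scene crop coords -> full
for q in((650,164),(677,164)):
    p=(70+q[0]*340/800,120+q[1]*190/447);print('lip',onz(S,*p,.152))
print('side yel lip',tri(S,(70+650*340/800,120+164*190/447),D,(232,146.6)))
E
```

```text
wells [0.61668316 0.05390107 0.09      ] [ 0.61134485 -0.03591466  0.09      ] 0.08997423488913488
station [0.54413732 0.01314642 0.        ] [ 0.99823833 -0.05933164  0.        ] yaw -0.059366508969390316
white [0.54818079 0.04903462 0.11      ] [0.00190704 0.03606488 0.11      ]
blue [ 0.47572524 -0.03557346  0.11      ] [-0.06540093 -0.05269305  0.11      ]
deck corner? [-0.1084017   0.09855601  0.09      ]
deck corner? [-0.1112397 -0.1027987  0.09     ]
deck corner? [ 0.12765973 -0.10008054  0.09      ]
deck corner? [0.12257562 0.09927526 0.09      ]
brush handle (array([0.3601769 , 0.2716994 , 0.11923016]), np.float64(0.004152829307835406))
brush handle (array([0.24948972, 0.3511206 , 0.118204  ]), np.float64(0.0034075876450873994))
gpt [0.6051667  0.15606587 0.14390989] 0.004806642747888745 [0.05244222 0.14628865 0.14390989]
grod [ 0.57068305 -0.30099929  0.17054536] 0.003934682477384525 [ 0.04513775 -0.31201729  0.17054536]
orod [ 0.57803962 -0.38168449  0.17327319] 0.005861450813214382 [ 0.05726854 -0.39212386  0.17327319]
opt expected [ 0.59043734 -0.13486138  0.        ] gpt exp [0.60764352 0.15462774 0.        ]
lip [0.55556254 0.29033966 0.152     ]
lip [0.56326083 0.32683902 0.152     ]
side yel lip (array([0.54994354, 0.29448043, 0.14855498]), np.float64(0.004604414229044722))
```

The station fit holds: the wells come out 89.97 mm apart and the deck corners agree within 4 mm. There are two clips on the deck, blue and white. The large white clip on the bench behind the block is the decoy.

Brush candidates in scene pixels are (319,159) at y=0.27 and (329,139) at y=0.35. I'm choosing the first, as it is farther to the robot's right. I'll go and look at it and the hook from the wrist.

Call:
move_arm(hand=[8.5,8.5,8.5,8.5,8.5,8.5,8.5,8.5,8.5,8.5], linear=[[-12.5,0,0],[-12.5,0,0],[-12.5,0,0],[-12.5,-9.5,-28],[-12.5,-9.5,-28],[-12.5,-9.5,-28],[-12.5,-9.5,-28],[-12.5,-9.5,-28],[-12.5,-9.5,-28],[-12.5,-9.5,-28]], twist=[[0,0,0],[0,0,0],[0,0,0],[0,0,0],[0,0,0],[0,0,0],[0,0,0],[0,0,0],[0,0,0],[0,0,0]])

```text
time_s: 1.25
eef_pos: [0.4776, 0.2847, 0.3408]
tool_rot: [[-0.001, 1.0, 0.007], [0.002, 0.007, -1.0], [-1.0, -0.001, -0.002]]
contact_force: [0.7, -0.8, 0.6]
opening: 0.0852
```

```bash
python3 - <<'E'
from h import *
W=cam('wrist');im=get_image('wrist');np.savez('w2.npz',K=W[0],T=W[1]);cv2.imwrite('pics/w2_raw.png',im[:,:,::-1])
for c in H: print(c,blobs(im,c))
cv2.imwrite('pics/w2.png',cv2.convertScaleAbs(cv2.resize(im,(800,600)),alpha=1.3)[:,:,::-1])
for P in([.36,.272,.15],[.5635,.307,.152],[.597,.301,.14]): print(proj(W,P)*1.5625)
E
```

```text
green []
orange []
blue [(np.int32(542), [15, 89, 50, 16], [36.4, 96.4]), (np.int32(308), [136, 160, 28, 24], [145.9, 172.3])]
yellow [(np.int32(40), [329, 119, 9, 8], [333.1, 122.3]), (np.int32(38), [319, 152, 8, 9], [322.3, 155.8])]
red []
[219.60897025 272.53944793]
[527.98512158 222.45162689]
[572.87019599 229.17987687]
```

View pics/w2.png

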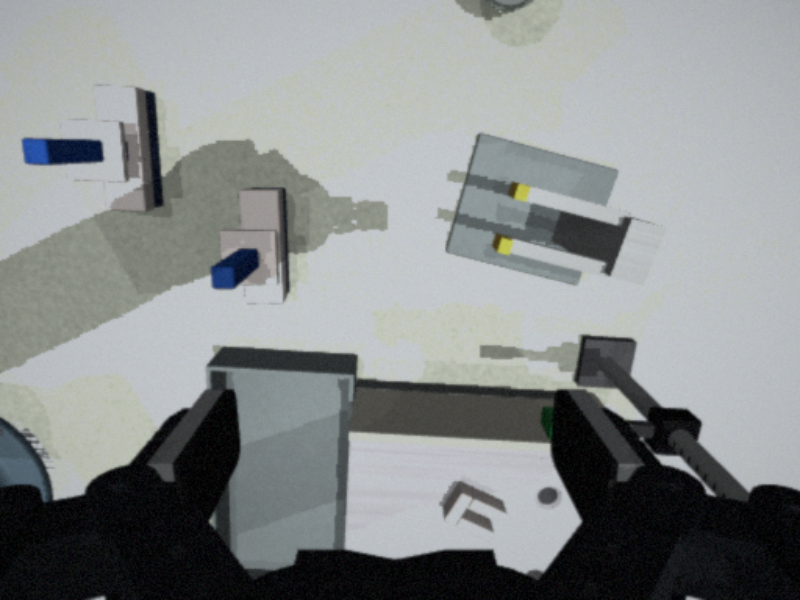

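```bash
python3 - <<'E'
from h import *
z=np.load('w2.npz');W=(z['K'],z['T']);f=1.5625
for u,v in((242,188),(286,188),(288,302),(246,302)): print('head',onz(W,u/f,v/f,.042))
print('handle top',onz(W,223/f,275/f,.15))
a=onz(W,333.1,122.3,.150);b=onz(W,322.3,155.8,.150);y=a-b;print('lips',a,b,np.linalg.norm(y));y/=np.linalg.norm(y);x=np.array([y[1],-y[0],0])
print('yaw',np.arctan2(x[1],x[0]),'throat',(a+b)/2+.038*x)
print('column c',onz(W,634/f,250/f,.152),'expect',(a+b)/2+.086*x)
print('prong mids',[onz(W,u/f,v/f,.14) for u,v in((533,194),(618,210),(515,248),(606,266))])
print(read_state()['eef_pos'])
E
```

```text
head [0.34862365 0.31929186 0.042     ]
head [0.3855797 0.3195038 0.042    ]
head [0.38221313 0.21970699 0.042     ]
head [0.34473208 0.21947654 0.042     ]
handle top [0.36212998 0.27031901 0.15      ]
lips [0.55766206 0.32677344 0.15      ] [0.54897343 0.29281889 0.15      ] 0.03504859515446526
yaw -0.25051429194432195 throat [0.59013158 0.30037588 0.15      ]
column c [0.63450799 0.28932766 0.152     ] expect [0.63663326 0.28847657 0.15      ]
prong mids [array([0.56837129, 0.3241302 , 0.14      ]), array([0.62576229, 0.31397343, 0.14      ]), array([0.55896884, 0.28795362, 0.14      ]), array([0.62221932, 0.2758272 , 0.14      ])]
[0.4788091  0.28229535 0.34078288]
```

The close view shows the chosen brush handle top at (223,275), the second brush at (60,150), and the hook lips at (520,191) and (503,243). Triangulated sizes match: head 100 × 37 mm, lips 35 mm apart. Going to grasp.

Call:
move_arm(hand=[6,6,6,6,6,6,6,6,6,6], linear=[[4,-11.6,1.2],[4,-11.6,1.2],[4,-11.6,1.2],[12,-11.6,1.2],[17,-11.6,1.2],[20,-11.6,1.2],[22,-11.6,1.2],[23.4,-11.6,1.2],[23.4,-11.6,1.2],[23.4,-11.6,1.2]], twist=[[0.035,0,0],[0.035,0,0],[0.035,0,0],[0.035,0,0],[0.035,0,0],[0.035,0,0],[0.035,0,0],[0.035,0,0],[0.035,0,0],[0.035,0,0]])

```text
time_s: 2.3
eef_pos: [0.3646, 0.2673, 0.1074]
tool_rot: [[0.0, 0.999, -0.036], [-0.0, -0.036, -0.999], [-1.0, 0.0, 0.0]]
contact_force: [0.3, 0.1, 1.2]
opening: 0.0603
```

Call:
move_arm(hand=[1,1,1,1,1,1,1,1,1,1], linear=[[0,0,0],[0,0,0],[0,0,0],[0,0,0],[0,0,0],[0,0,0],[0,0,0],[-2,0,0],[-5,0,0],[-5,0,0]], twist=[[0,0,0],[0,0,0],[0,0,0],[0,0,0],[0,0,0],[0,0,0],[0,0,0],[0,0,0],[0,0,0],[0,0,0]], force=100)

```text
time_s: 3.3
eef_pos: [0.3663, 0.2693, 0.1603]
tool_rot: [[0.006, 0.999, -0.035], [0.003, -0.035, -0.999], [-1.0, 0.006, -0.003]]
contact_force: [0.7, 0.1, -2.8]
opening: 0.014
```

```bash
python3 - <<'E'
from h import *
s=read_state();print(s['eef_pos'],s['opening'],s['contact_force'],s['tool_rot'].round(3).tolist())
im=get_image('wrist');b=get_image('side')
cv2.imwrite('pics/m3.png',np.hstack([im,b[100:484,80:368]])[:,:,::-1])
E
```

```text
[0.3663241  0.26928982 0.16026825] 0.013986607881811592 [ 0.69483635  0.12324358 -2.79137941] [[0.006, 0.999, -0.035], [0.003, -0.035, -0.999], [-1.0, 0.006, -0.003]]Traceback (most recent call last):
  File "<stdin>", line 4, in <module>
    return _nx.concatenate(arrs, 1, dtype=dtype, casting=casting)
           ~~~~~~~~~~~~~~~^^^^^^^^^^^^^^^^^^^^^^^^^^^^^^^^^^^^^^^
ValueError: all the input array dimensions except for the concatenation axis must match exactly, but along dimension 0, the array at index 0 has size 384 and the array at index 1 has size 284
```

```bash
cat >> h.py <<'E'
ORG=np.array([.54414,.01315,0]);YAW=-.0594
def sw(x,y,z):  # station -> world
    c,s=np.cos(YAW),np.sin(YAW);return ORG+np.array([c*x-s*y,s*x+c*y,z])
def rel(*Ps,yaw=None,st=None):
    st=st or read_state();R=st['tool_rot'];y0=np.arctan2(R[1,1],R[0,1]);c,s=np.cos(y0),np.sin(y0)
    Ri=np.array([[0,0,-1],[c,s,0],[s,-c,0]])
    print('t',st['time_s'],'pos',st['eef_pos'].round(4),'yaw',round(y0,4),'open',round(st['opening'],4),'F',st['contact_force'].round(1))
    for P in Ps: print('to',np.round(P,4),'linear',(100*Ri@(np.array(P)-st['eef_pos'])).round(2))
    if yaw is not None: print('twist x',round(-(yaw-y0),4))
E
python3 - <<'E'
from h import *
for n in('wrist','side'): cv2.imwrite(f'pics/{n}3.png',get_image(n)[:,:,::-1])
a=cv2.imread('pics/wrist3.png');b=cv2.imread('pics/side3.png')
cv2.imwrite('pics/m3.png',np.hstack([cv2.resize(a,(400,300)),cv2.resize(b,(400,300))]))
rel([.3663,.2693,.31],sw(.055,.035,.31),sw(.055,.035,.199),sw(-.14,.035,.199),sw(-.14,.035,.26),sw(.02,-.045,.26),sw(.02,-.045,.199),sw(-.14,-.045,.199),yaw=YAW)
E
```

```text
t 3.5 pos [0.3632 0.2676 0.1559] yaw -0.0349 open 0.0141 F [ 0.2  0.5 -3.5]
to [0.3663 0.2693 0.31  ] linear [-15.41   0.3   -0.19]
to [0.6011 0.0448 0.31  ] linear [-15.41  24.56  21.43]
to [0.6011 0.0448 0.199 ] linear [-4.31 24.56 21.43]
to [0.4065 0.0564 0.199 ] linear [-4.31  5.06 20.95]
to [0.4065 0.0564 0.26  ] linear [-10.41   5.06  20.95]
to [ 0.5614 -0.033   0.26  ] linear [-10.41  20.86  29.34]
to [ 0.5614 -0.033   0.199 ] linear [-4.31 20.86 29.34]
to [ 0.4017 -0.0235  0.199 ] linear [-4.31  4.87 28.95]
twist x 0.0245
```

View pics/m3.png

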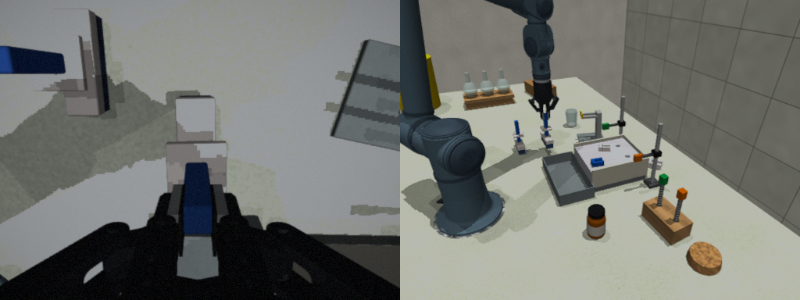

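The brush is held squarely between the pads, handle at (197,200), and lifted. I'll carry it behind the white clip.

Call:
move_arm(hand=[1,1,1,1,1,1,1,1,1,1], linear=[[-5,0.2,0],[-10,0.2,0],[-15.4,0.2,0],[-15.4,4,4],[-15.4,8,7],[-15.4,12,10.5],[-15.4,16,14],[-15.4,20,17.5],[-15.4,23,20],[-15.4,24.6,21.4]], twist=[[0,0,0],[0,0,0],[0,0,0],[0.0245,0,0],[0.0245,0,0],[0.0245,0,0],[0.0245,0,0],[0.0245,0,0],[0.0245,0,0],[0.0245,0,0]])

```text
time_s: 4.5
eef_pos: [0.6043, 0.0421, 0.308]
tool_rot: [[-0.003, 0.998, -0.063], [-0.001, -0.063, -0.998], [-1.0, -0.003, 0.001]]
contact_force: [0.3, 0.8, -3.2]
opening: 0.0141
```

```bash
python3 - <<'E'
from h import *
im=get_image('wrist');b=get_image('side');c=get_image('scene')
print(blobs(b,'blue',box=(200,150,400,260)))
cv2.imwrite('pics/m4.png',np.hstack([cv2.resize(im,(400,300)),cv2.resize(b[130:310,160:400],(400,300))])[:,:,::-1])
rel(sw(.055,.035,.31),sw(.055,.035,.199),sw(-.14,.035,.199),yaw=YAW)
E
```

```text
[(np.int32(13), [285, 160, 6, 5], [287.3, 161.6]), (np.int32(110), [245, 202, 16, 11], [252.4, 207.5])]
t 4.65 pos [0.6027 0.0442 0.3082] yaw -0.0621 open 0.0139 F [-1.   0.7 -3. ]
to [0.6011 0.0448 0.31  ] linear [-0.18 -0.16 -0.05]
to [0.6011 0.0448 0.199 ] linear [10.92 -0.16 -0.05]
to [0.4065 0.0564 0.199 ] linear [ 10.92 -19.66  -0.  ]
twist x -0.0027
```

View pics/m4.png

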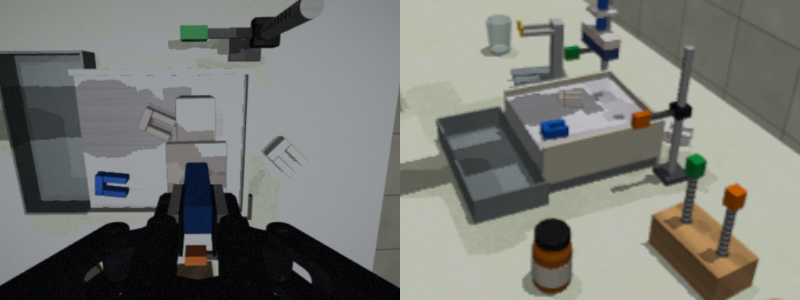

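The white clip is ahead of the brush and the blue clip is unmoved. Lowering and sweeping.

Call:
move_arm(hand=[1,1,1,1,1,1,1,1], linear=[[4,0,0],[8,0,0],[10,0,0],[10.9,0,0],[10.9,0,0],[10.9,-1,0],[10.9,-2.5,0],[10.9,-4,0]], twist=[[0,0,0],[0,0,0],[0,0,0],[0,0,0],[0,0,0],[0,0,0],[0,0,0],[0,0,0]])

```text
time_s: 5.45
eef_pos: [0.5632, 0.0484, 0.204]
tool_rot: [[0.004, 0.998, -0.059], [0.0, -0.059, -0.998], [-1.0, 0.004, -0.0]]
contact_force: [0.3, 0.5, -2.2]
opening: 0.0138
```

Call:
move_arm(hand=[1,1,1,1,1,1,1,1,1,1], linear=[[0,-1.6,0],[0,-3.2,0],[0,-4.8,0],[0,-6.4,0],[0,-8,0],[0,-9.6,0],[0,-11.2,0],[0,-12.8,0],[0,-14.4,0],[0,-15.8,0]], twist=[[0,0,0],[0,0,0],[0,0,0],[0,0,0],[0,0,0],[0,0,0],[0,0,0],[0,0,0],[0,0,0],[0,0,0]])

```text
time_s: 6.45
eef_pos: [0.405, 0.0577, 0.2038]
tool_rot: [[0.004, 0.998, -0.059], [0.0, -0.059, -0.998], [-1.0, 0.004, -0.0]]
contact_force: [0.2, 0.0, -2.2]
opening: 0.0141
```

Call:
move_arm(hand=[1,1,1,1,1,1,1], linear=[[0,0,0],[0,0,0],[0,0,0],[-5,0,0],[-10,0,0],[-10,0,0],[-10,0,0]], twist=[[0,0,0],[0,0,0],[0,0,0],[0,0,0],[0,0,0],[0,0,0],[0,0,0]])

```text
time_s: 7.15
eef_pos: [0.4066, 0.0572, 0.303]
tool_rot: [[0.004, 0.998, -0.06], [-0.0, -0.06, -0.998], [-1.0, 0.004, -0.0]]
contact_force: [0.1, -0.4, -2.7]
opening: 0.0144
```

```bash
python3 - <<'E'
from h import *
im=get_image('wrist');b=get_image('side')
print(blobs(b,'blue',box=(200,150,400,260)))
cv2.imwrite('pics/m5.png',np.hstack([cv2.resize(im,(400,300)),cv2.resize(b[130:310,160:400],(400,300))])[:,:,::-1])
rel(sw(-.14,.035,.29),sw(.02,-.045,.29),sw(.02,-.045,.199),sw(-.14,-.045,.199),yaw=YAW)
E
```

```text
[(np.int32(34), [216, 151, 5, 8], [218.1, 154.7]), (np.int32(107), [245, 202, 16, 11], [252.1, 207.3])]
t 7.25 pos [0.4046 0.0573 0.3007] yaw -0.0596 open 0.0142 F [-0.1 -0.1 -2.3]
to [0.4065 0.0564 0.29  ] linear [1.07 0.2  0.07]
to [ 0.5614 -0.033   0.29  ] linear [ 1.07 16.2   8.07]
to [ 0.5614 -0.033   0.199 ] linear [10.17 16.2   8.07]
to [ 0.4017 -0.0235  0.199 ] linear [10.17  0.2   8.07]
twist x -0.0002
```

View pics/m5.png

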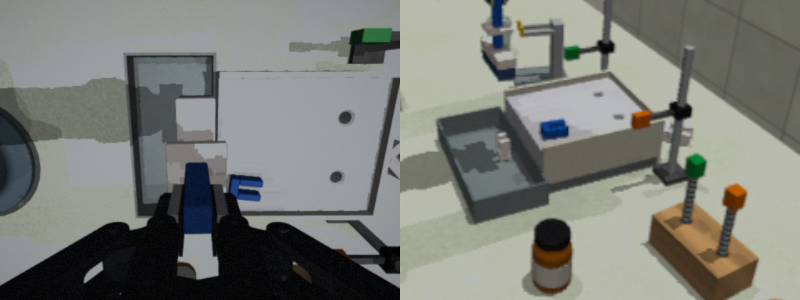

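The white clip is in the tray, standing on end at about (503,148) in the right panel. Now the blue one.

Call:
move_arm(hand=[1,1,1,1,1,1,1,1,1,1], linear=[[0,4,2],[0,8,4],[0,12,6],[0,16.2,8],[4,16.2,8],[8,16.2,8],[9.9,16.2,8],[10.2,16.2,8],[10.2,16.2,8],[10.2,15,8]], twist=[[0,0,0],[0,0,0],[0,0,0],[0,0,0],[0,0,0],[0,0,0],[0,0,0],[0,0,0],[0,0,0],[0,0,0]])

```text
time_s: 8.25
eef_pos: [0.5496, -0.0315, 0.1979]
tool_rot: [[-0.002, 0.998, -0.059], [0.0, -0.059, -0.998], [-1.0, -0.002, -0.0]]
contact_force: [-1.1, 0.1, -2.4]
opening: 0.0141
```

Call:
move_arm(hand=[1,1,1,1,1,1,1,1,1,1], linear=[[0,-1.6,0],[0,-3.2,0],[0,-4.8,0],[0,-6.4,0],[0,-8,0],[0,-9.6,0],[0,-11.2,0],[0,-12.8,0],[0,-14.4,0],[0,-15,0]], twist=[[0,0,0],[0,0,0],[0,0,0],[0,0,0],[0,0,0],[0,0,0],[0,0,0],[0,0,0],[0,0,0],[0,0,0]])

```text
time_s: 9.25
eef_pos: [0.3975, -0.0221, 0.1987]
tool_rot: [[-0.003, 0.998, -0.06], [0.001, -0.06, -0.998], [-1.0, -0.004, -0.0]]
contact_force: [0.6, 0.0, -2.8]
opening: 0.0139
```

Call:
move_arm(hand=[1,1,1,1,1,1], linear=[[0,0,0],[0,0,0],[-4,0,0],[-8,0,0],[-12,0,0],[-12,0,0]], twist=[[0,0,0],[0,0,0],[0,0,0],[0,0,0],[0,0,0],[0,0,0]])

```text
time_s: 9.85
eef_pos: [0.4038, -0.0233, 0.3251]
tool_rot: [[0.01, 0.998, -0.059], [-0.002, -0.059, -0.998], [-1.0, 0.01, 0.002]]
contact_force: [1.0, -0.8, -1.8]
opening: 0.0137
```

```bash
python3 - <<'E'
from h import *
im=get_image('wrist');b=get_image('side')
D=cam('side')
for B in blobs(b,'blue',box=(180,150,400,260)):
    p=onz(D,*B[2],.014);d=p-ORG;c,s=np.cos(YAW),np.sin(YAW);print(B,c*d[0]+s*d[1],-s*d[0]+c*d[1])
cv2.imwrite('pics/m6.png',np.hstack([cv2.resize(im,(400,300)),cv2.resize(b[130:310,160:400],(400,300))])[:,:,::-1])
hy=-.24;t=np.array([.5905,.3005,0]);hx=np.array([np.cos(hy),np.sin(hy),0]);
zu=np.array([0,0,1.])
rel(t-.13*hx+.35*zu,t-.13*hx+.2*zu,t+.2*zu,t+.172*zu,yaw=hy)
E
```

```text
(np.int32(32), [226, 156, 5, 7], [228.1, 158.8]) 0.029358345363767434 0.45316416068581145
(np.int32(18), [230, 177, 9, 6], [234.2, 179.4]) -0.008848793020301931 0.2710554169165467
(np.int32(139), [206, 233, 17, 13], [213.9, 239.2]) -0.192976085561187 -0.053357843026508596
t 9.95 pos [ 0.4016 -0.0228  0.3205] yaw -0.0595 open 0.0138 F [-0.3 -0.6 -4. ]
to [0.4642 0.3314 0.35  ] linear [ -2.95   4.15 -35.73]
to [0.4642 0.3314 0.2   ] linear [ 12.05   4.15 -35.73]
to [0.5905 0.3005 0.2   ] linear [ 12.05  16.94 -33.4 ]
to [0.5905 0.3005 0.172 ] linear [ 14.85  16.94 -33.4 ]
twist x 0.1805
```

View pics/m6.png

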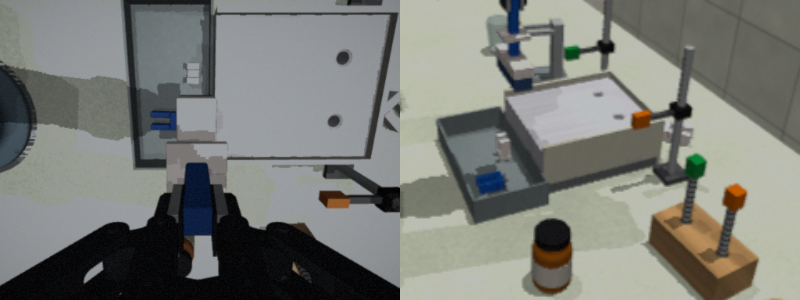

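Both clips lie in the tray: blue at (163,120) and white at (192,75). Blue is at station (-0.193,-0.053), so it is well inside. Now to the hook.

Call:
move_arm(hand=[1,1,1,1,1,1,1,1,1,1], linear=[[-2,0.5,-4],[-3,1,-8],[-3,1.5,-12],[-3,2,-16],[-3,2.5,-20],[-3,3,-24],[-3,3.5,-28],[-3,4,-32],[-3,4.1,-35],[-3,4.1,-35.7]], twist=[[0,0,0],[0.05,0,0],[0.1,0,0],[0.15,0,0],[0.18,0,0],[0.18,0,0],[0.18,0,0],[0.18,0,0],[0.18,0,0],[0.18,0,0]])

```text
time_s: 10.95
eef_pos: [0.4617, 0.3343, 0.3464]
tool_rot: [[-0.004, 0.972, -0.234], [-0.001, -0.234, -0.972], [-1.0, -0.004, 0.002]]
contact_force: [0.0, -1.3, -2.4]
opening: 0.0142
```

Call:
move_arm(hand=[1,1,1,1,1,1,1], linear=[[4,0,0],[8,0,0],[12,0,0],[15,0,0],[16,0,0],[16,0,0],[16,0,0]], twist=[[0,0,0],[0,0,0],[0,0,0],[0,0,0],[0,0,0],[0,0,0],[0,0,0]])

```text
time_s: 11.65
eef_pos: [0.4628, 0.3314, 0.191]
tool_rot: [[0.001, 0.971, -0.238], [0.001, -0.238, -0.971], [-1.0, 0.001, -0.001]]
contact_force: [-0.2, -0.5, -1.6]
opening: 0.0142
```

```bash
python3 - <<'E'
from h import *
b=get_image('side');c=get_image('scene');w=get_image('wrist')
D,S=cam('side'),cam('scene')
cv2.imwrite('pics/m7.png',np.hstack([cv2.resize(c[150:240,290:410],(400,300),interpolation=2),cv2.resize(b[100:220,180:340],(400,300),interpolation=2)])[:,:,::-1])
hy=-.24;t=np.array([.5905,.3005,0]);hx=np.array([np.cos(hy),np.sin(hy),0]);zu=np.array([0,0,1.])
rel(t-.13*hx+.1885*zu,t+.1885*zu,yaw=hy)
p=read_state()['eef_pos']
for q in(p+[0,0,-.032],t+.14*zu,t-.042*hx+.14*zu): print((proj(S,q)-[290,150])*400/120,(proj(D,q)-[180,100])*2.5)
E
```

```text
t 11.8 pos [0.4636 0.332  0.1921] yaw -0.2396 open 0.014 F [ 0.7 -0.7 -2.6]
to [0.4642 0.3314 0.1885] linear [0.36 0.08 0.05]
to [0.5905 0.3005 0.1885] linear [ 0.36 13.08  0.05]
twist x 0.0004
[192.56241206  58.81954431] [ 67.59454103 110.75021116]
[209.06164099 164.75578022] [153.85688058 116.94043638]
[202.08219404 133.86623975] [126.74757499 118.92132283]
```

View pics/m7.png

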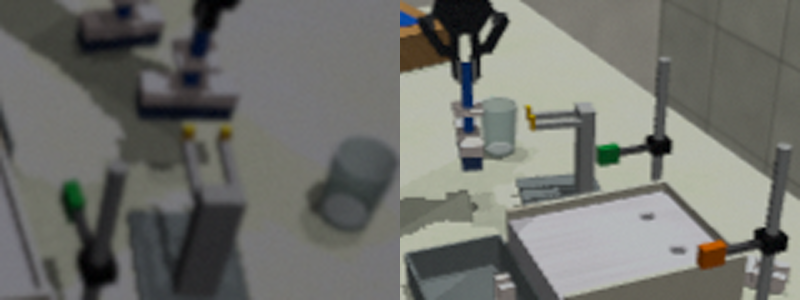

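The handle lines up with the mouth, whose lips are at (188,131) and (225,132) in the scene crop. Sliding it in slowly.

Call:
move_arm(hand=[1,1,1,1,1,1,1,1], linear=[[0.35,1.5,0],[0.35,3,0],[0.35,4.5,0],[0.35,6,0],[0.35,7.5,0],[0.35,8.5,0],[0.35,9.5,0],[0.35,9.5,0]], twist=[[0,0,0],[0,0,0],[0,0,0],[0,0,0],[0,0,0],[0,0,0],[0,0,0],[0,0,0]])

```text
time_s: 12.6
eef_pos: [0.556, 0.3084, 0.1864]
tool_rot: [[0.001, 0.971, -0.238], [0.0, -0.238, -0.971], [-1.0, 0.001, -0.0]]
contact_force: [-0.3, -1.4, -3.2]
opening: 0.014
```

Call:
move_arm(hand=[1,1,1,1,1], linear=[[0,1.2,0],[0,2.4,0],[0,3.6,0],[0,3.6,0],[0,3.6,0]], twist=[[0,0,0],[0,0,0],[0,0,0],[0,0,0],[0,0,0]])

```text
time_s: 13.1
eef_pos: [0.5888, 0.3005, 0.1864]
tool_rot: [[-0.001, 0.972, -0.237], [0.0, -0.237, -0.972], [-1.0, -0.001, 0.0]]
contact_force: [-0.4, -0.2, -2.3]
opening: 0.0139
```

```bash
python3 - <<'E'
from h import *
b=get_image('side');c=get_image('scene')
cv2.imwrite('pics/m8.png',np.hstack([cv2.resize(c[150:240,290:410],(400,300),interpolation=2),cv2.resize(b[100:220,180:340],(400,300),interpolation=2)])[:,:,::-1])
rel([.5905,.3005,.1885],[.5905,.3005,.172])
E
```

```text
t 13.2 pos [0.5885 0.3006 0.1866] yaw -0.2388 open 0.014 F [-0.6  0.1 -2.5]
to [0.5905 0.3005 0.1885] linear [-0.19  0.19 -0.04]
to [0.5905 0.3005 0.172 ] linear [ 1.46  0.19 -0.04]
```

View pics/m8.png

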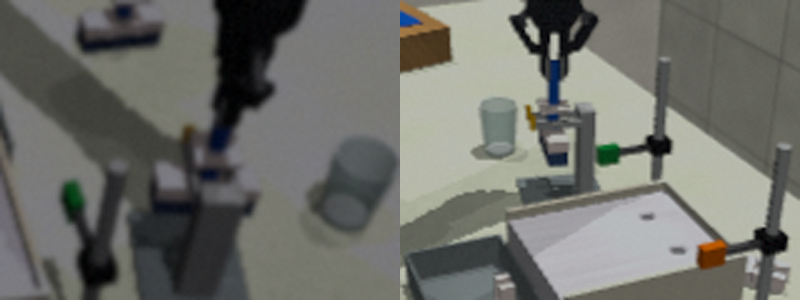

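The handle is in the throat with no side force. Lowering.

Call:
move_arm(hand=[1,1,1,1,1,1], linear=[[0.4,0.1,0],[0.8,0.1,0],[1.2,0.1,0],[1.4,0.1,0],[1.4,0.1,0],[1.4,0.1,0]], twist=[[0,0,0],[0,0,0],[0,0,0],[0,0,0],[0,0,0],[0,0,0]])

```text
time_s: 13.8
eef_pos: [0.5904, 0.3, 0.1724]
tool_rot: [[0.0, 0.971, -0.237], [-0.0, -0.237, -0.971], [-1.0, 0.0, 0.0]]
contact_force: [-0.2, 1.4, -2.6]
opening: 0.0141
```

Call:
move_arm(hand=[1,1,1,1], linear=[[0.1,0,0],[0.2,0,0],[0.3,0,0],[0.3,0,0]], twist=[[0,0,0],[0,0,0],[0,0,0],[0,0,0]])

```text
time_s: 14.2
eef_pos: [0.5906, 0.3003, 0.172]
tool_rot: [[0.002, 0.971, -0.237], [0.001, -0.237, -0.971], [-1.0, 0.002, -0.001]]
contact_force: [-3.7, -1.6, 8.7]
opening: 0.0138
```

The collar is seated: 8.7 N upward at the expected height. Letting go and rising.

Call:
move_arm(hand=[4.5,4.5,4.5,4.5,4.5,4.5,4.5,4.5,4.5,4.5], linear=[[0,0,0],[0,0,0],[0,0,0],[0,0,0],[-2,0,0],[-5,0,0],[-10,0,0],[-15,0,0],[-18,0,0],[-18,0,0]], twist=[[0,0,0],[0,0,0],[0,0,0],[0,0,0],[0,0,0],[0,0,0],[0,0,0],[0,0,0],[0,0,0],[0,0,0]])

```text
time_s: 15.2
eef_pos: [0.5922, 0.3008, 0.3553]
tool_rot: [[0.01, 0.971, -0.237], [0.004, -0.237, -0.971], [-1.0, 0.009, -0.006]]
contact_force: [0.3, -0.6, 0.5]
opening: 0.045
```

```bash
python3 - <<'E'
from h import *
b=get_image('side');c=get_image('scene')
cv2.imwrite('pics/m9.png',np.hstack([cv2.resize(c[150:240,290:410],(400,300),interpolation=2),cv2.resize(b[100:220,180:340],(400,300),interpolation=2)])[:,:,::-1])
bs=blobs(c,'blue',box=(330,140,420,240));bd=blobs(b,'blue',box=(210,100,300,160));print(bs,bd)
try: print(tri(cam('scene'),bs[0][2],cam('side'),bd[0][2]))
except Exception as e: print(e)
rel([.45,0,.35],[.5,-.25,.35],[.574,-.30,.35],yaw=0)
E
```

```text
[(np.int32(31), [354, 182, 6, 16], [357.0, 188.1])] [(np.int32(54), [240, 128, 4, 17], [241.4, 136.6])]
(array([0.58884285, 0.30405623, 0.18395405]), np.float64(0.007792103850553786))
t 15.3 pos [0.5913 0.3004 0.3498] yaw -0.2396 open 0.0451 F [ 0.3  0.2 -0.8]
to [0.45 0.   0.35] linear [-2.000e-02 -6.600e+00  3.253e+01]
to [ 0.5  -0.25  0.35] linear [-2.000e-02  4.190e+00  5.563e+01]
to [ 0.574 -0.3    0.35 ] linear [-2.000e-02  1.256e+01  5.874e+01]
twist x -0.2396
```

View pics/m9.png

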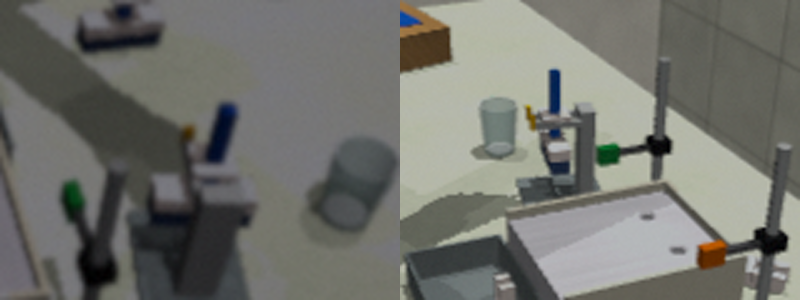

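The brush hangs upright in the throat; triangulation puts the handle at (0.589,0.304) against the throat at (0.590,0.300). Off to the rods, viewing them from above.

Call:
move_arm(hand=[6,6,6,6,6,6,6,6,6,6], linear=[[0,1,5],[0,2,10],[0,3,15],[0,4,20],[0,5.5,25],[0,6.5,30],[0,7.5,35],[0,8.5,40],[0,9.5,45],[0,10.5,50]], twist=[[-0.03,0,0],[-0.06,0,0],[-0.1,0,0],[-0.13,0,0],[-0.17,0,0],[-0.2,0,0],[-0.24,0,0],[-0.27,0,0],[-0.3,0,0],[-0.33,0,0]])

```text
time_s: 16.3
eef_pos: [0.5728, -0.201, 0.347]
tool_rot: [[-0.004, 0.996, 0.092], [0.002, 0.092, -0.996], [-1.0, -0.004, -0.002]]
contact_force: [0.3, 0.4, 0.2]
opening: 0.0599
```

```bash
python3 - <<'E'
from h import *
rel([.572,-.34,.36],yaw=.09)
E
```

```text
t 16.3 pos [ 0.5728 -0.201   0.347 ] yaw 0.0917 open 0.0599 F [0.3 0.4 0.2]
to [ 0.572 -0.34   0.36 ] linear [-1.3  -1.35 13.83]
twist x 0.0017
```

Call:
move_arm(hand=[6,6,6,6,6], linear=[[-1,-0.5,5],[-1.3,-1,10],[-1.3,-1.3,13.8],[-1.3,-1.3,13.8],[-1.3,-1.3,13.8]], twist=[[0,0,0],[0,0,0],[0,0,0],[0,0,0],[0,0,0]])

```text
time_s: 16.8
eef_pos: [0.5733, -0.3389, 0.3592]
tool_rot: [[-0.004, 0.996, 0.088], [0.003, 0.089, -0.996], [-1.0, -0.004, -0.004]]
contact_force: [0.5, 0.4, -0.2]
opening: 0.0599
```

```bash
python3 - <<'E'
from h import *
st=read_state();W=cam('wrist',st);im=get_image('wrist');cv2.imwrite('pics/w10.png',im[:,:,::-1])
np.savez('w10.npz',K=W[0],T=W[1])
S=cam('side');b=get_image('side')
for c in('green','orange'):
    for B in blobs(im,c): 
        (x,y,w,h)=B[1];print(c,B,onz(W,*B[2],.175),onz(W,x+w/2,y+h/2,.175))
print(st['eef_pos'],st['tool_rot'].round(3).tolist())
E
```

```text
green (np.int32(470), [249, 116, 21, 23], [259.0, 127.2]) [ 0.57539211 -0.30079307  0.175     ] [ 0.57591092 -0.30104114  0.175     ]
orange (np.int32(376), [247, 196, 21, 20], [257.2, 205.3]) [ 0.5809598  -0.38180276  0.175     ] [ 0.58134507 -0.38254859  0.175     ]
[ 0.5732811  -0.33887469  0.35922308] [[-0.004, 0.996, 0.088], [0.003, 0.089, -0.996], [-1.0, -0.004, -0.004]]
```

View pics/w10.png

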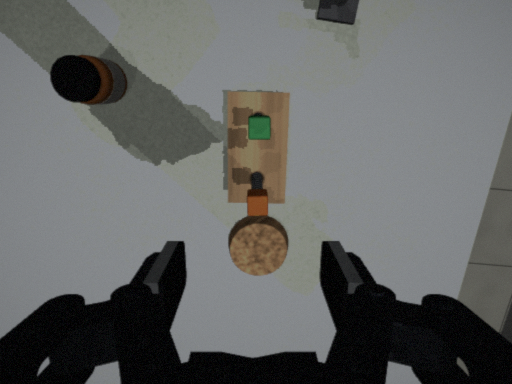

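Wrist view: green grip at (259,127), orange at (257,205), 81 mm apart as specified, with the jar at (85,80) and the cork ring at (258,247). Grasping green.

```bash
python3 - <<'E'
from h import *
rel([.575,-.301,.25],[.575,-.301,.154],yaw=.075)
E
```

```text
t 16.9 pos [ 0.5736 -0.3369  0.3616] yaw 0.0915 open 0.0596 F [0.1 0.3 0.6]
to [ 0.575 -0.301  0.25 ] linear [11.16  0.47 -3.56]
to [ 0.575 -0.301  0.154] linear [20.76  0.47 -3.56]
twist x 0.0165
```

Call:
move_arm(hand=[6,6,6,6,6,6,6,6,6,6], linear=[[3,0.4,-3.6],[6,0.4,-3.6],[9,0.4,-3.6],[12,0.4,-3.6],[15,0.4,-3.6],[17.5,0.4,-3.6],[19.5,0.4,-3.6],[20.6,0.4,-3.6],[20.6,0.4,-3.6],[20.6,0.4,-3.6]], twist=[[0.016,0,0],[0.016,0,0],[0.016,0,0],[0.016,0,0],[0.016,0,0],[0.016,0,0],[0.016,0,0],[0.016,0,0],[0.016,0,0],[0.016,0,0]])

```text
time_s: 17.9
eef_pos: [0.5748, -0.3012, 0.1577]
tool_rot: [[0.001, 0.997, 0.075], [-0.001, 0.075, -0.997], [-1.0, 0.001, 0.001]]
contact_force: [-0.3, -0.0, 1.2]
opening: 0.06
```

Call:
move_arm(hand=[1,1,1,1,1,1,1,1,1,1], linear=[[0,0,0],[0,0,0],[0,0,0],[0,0,0],[0,0,0],[0,0,0],[0,0,0],[-2,0,0],[-4,0,0],[-7,0,0]], twist=[[0,0,0],[0,0,0],[0,0,0],[0,0,0],[0,0,0],[0,0,0],[0,0,0],[0,0,0],[0,0,0],[0,0,0]], force=60)

```text
time_s: 18.9
eef_pos: [0.5731, -0.3011, 0.2248]
tool_rot: [[-0.004, 0.997, 0.074], [0.003, 0.074, -0.997], [-1.0, -0.004, -0.003]]
contact_force: [0.0, 1.1, -1.8]
opening: 0.0195
```

Call:
move_arm(hand=[1,1,1,1,1,1], linear=[[-4,0,0],[-8,0,0],[-12,0,0],[-14,0,0],[-14,0,0],[-14,0,0]], twist=[[0,0,0],[0,0,0],[0,0,0],[0,0,0],[0,0,0],[0,0,0]])

```text
time_s: 19.5
eef_pos: [0.5749, -0.3023, 0.3652]
tool_rot: [[-0.0, 0.997, 0.074], [0.0, 0.074, -0.997], [-1.0, -0.0, -0.0]]
contact_force: [0.5, -0.5, -2.6]
opening: 0.0199
```

```bash
python3 - <<'E'
from h import *
W=cam('wrist');im=get_image('wrist');b=get_image('side')
cv2.imwrite('pics/m11.png',np.hstack([cv2.resize(im,(400,300)),cv2.resize(b[60:300,160:480],(400,300))])[:,:,::-1])
g=sw(.07,.045,0);rel(g+[0,0,.365],yaw=YAW)
for c in('green','orange'): print(c,blobs(b,c))
print(sw(.07,.045,0),sw(.07,-.045,0))
E
```

```text
t 19.6 pos [ 0.5741 -0.3017  0.3641] yaw 0.0744 open 0.0198 F [ 0.2  0.3 -2.1]
to [0.6167 0.0539 0.365 ] linear [ -0.09   6.89 -35.15]
twist x 0.1338
green [(np.int32(131), [343, 147, 16, 16], [350.7, 155.2]), (np.int32(60), [259, 158, 9, 8], [262.8, 161.2])]
orange [(np.int32(86), [300, 196, 11, 12], [304.7, 201.3]), (np.int32(144), [354, 240, 14, 17], [360.8, 247.9]), (np.int32(17), [247, 282, 9, 5], [250.5, 284.4])]
[0.61668797 0.05391508 0.        ] [ 0.61134512 -0.03592619  0.        ]
```

View pics/m11.png

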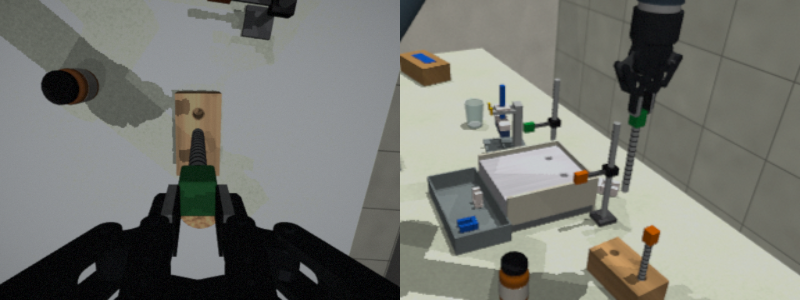

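Green rod is held upright. Carrying it to its well.

Call:
move_arm(hand=[1,1,1,1,1,1,1,1,1,1], linear=[[0,0.7,-4],[0,1.5,-8],[0,2.3,-12],[0,3.1,-16],[0,3.9,-20],[0,4.7,-24],[0,5.5,-28],[0,6.3,-32],[0,6.9,-34.5],[0,6.9,-35.1]], twist=[[0.02,0,0],[0.04,0,0],[0.07,0,0],[0.1,0,0],[0.134,0,0],[0.134,0,0],[0.134,0,0],[0.134,0,0],[0.134,0,0],[0.134,0,0]])

```text
time_s: 20.6
eef_pos: [0.6163, 0.0565, 0.3642]
tool_rot: [[-0.004, 0.998, -0.055], [0.001, -0.055, -0.998], [-1.0, -0.004, -0.001]]
contact_force: [0.5, -0.8, -1.7]
opening: 0.0199
```

Call:
move_arm(hand=[1,1,1,1], linear=[[0,0,0],[4,0,0],[8,0,0],[8,0,0]], twist=[[0,0,0],[0,0,0],[0,0,0],[0,0,0]])

```text
time_s: 21.0
eef_pos: [0.6085, 0.0518, 0.2758]
tool_rot: [[-0.024, 0.998, -0.061], [-0.0, -0.061, -0.998], [-1.0, -0.024, 0.002]]
contact_force: [-1.3, -0.4, -2.4]
opening: 0.02
```

```bash
python3 - <<'E'
from h import *
W=cam('wrist');im=get_image('wrist');b=get_image('side');c=get_image('scene')
for n,i in(('wr',im),('si',b),('sc',c)): cv2.imwrite(f'pics/{n}12.png',i[:,:,::-1])
g=sw(.07,.045,0);rel(g+[0,0,.245],g+[0,0,.23],yaw=YAW)
E
```

```text
t 21.15 pos [0.6182 0.0522 0.2889] yaw -0.0609 open 0.0196 F [ 0.8 -0.5 -1.7]
to [0.6167 0.0539 0.245 ] linear [ 4.39 -0.16 -0.16]
to [0.6167 0.0539 0.23  ] linear [ 5.89 -0.16 -0.16]
twist x -0.0015
```

Call:
move_arm(hand=[1,1,1,1,1,1,1,1], linear=[[1,0,0],[2,0,0],[3,0,0],[3,0,0],[3,0,0],[3,0,0],[3,0,0],[3,0,0]], twist=[[0,0,0],[0,0,0],[0,0,0],[0,0,0],[0,0,0],[0,0,0],[0,0,0],[0,0,0]])

```text
time_s: 21.95
eef_pos: [0.6173, 0.0533, 0.2569]
tool_rot: [[0.001, 0.998, -0.059], [-0.0, -0.059, -0.998], [-1.0, 0.001, -0.0]]
contact_force: [-0.8, 0.6, -2.3]
opening: 0.0201
```

```bash
python3 - <<'E'
from h import *
g=sw(.07,.045,0)
for i in range(3):
    rel(g+[0,0,.22],yaw=YAW); im=get_image('wrist')
W=cam('wrist');cv2.imwrite('pics/w13.png',cv2.resize(im[60:260,150:410],(780,600),interpolation=2)[:,:,::-1])
print((proj(W,g+[0,0,.09])-[150,60])*3)
E
```

```text
t 21.95 pos [0.6173 0.0533 0.2569] yaw -0.0595 open 0.0201 F [-0.8  0.6 -2.3]
to [0.6167 0.0539 0.22  ] linear [ 3.69 -0.07 -0.06]
twist x -0.0001
t 22.0 pos [0.6173 0.0533 0.2568] yaw -0.0595 open 0.0196 F [-0.6 -0.  -1.2]
to [0.6167 0.0539 0.22  ] linear [ 3.68 -0.06 -0.06]
twist x -0.0001
t 22.05 pos [0.6172 0.0533 0.2567] yaw -0.0594 open 0.0197 F [-0.1  0.6 -3. ]
to [0.6167 0.0539 0.22  ] linear [ 3.67 -0.06 -0.06]
twist x -0.0
[306.12584037 321.4261552 ]
```

View pics/w13.png

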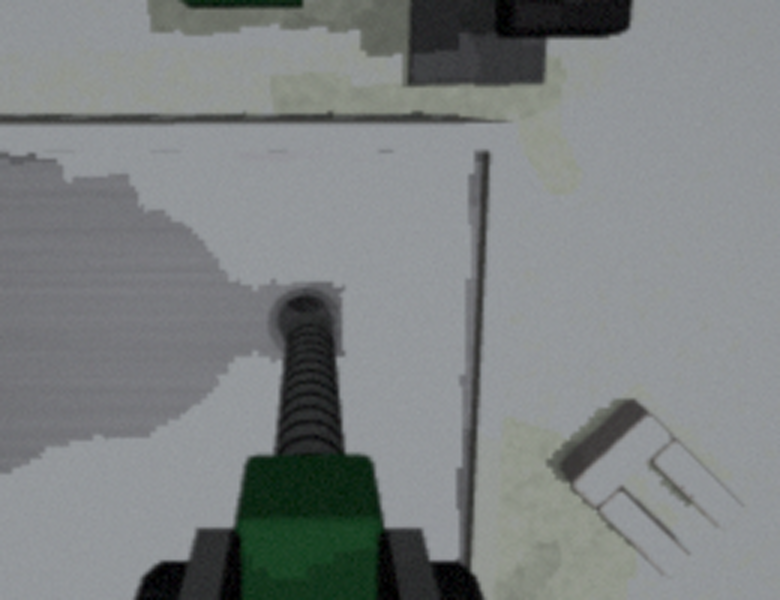

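The rod stands just above the well at (302,322), about 1.5 mm from the predicted spot. I'll correct for that and insert in small steps.

Call:
move_arm(hand=[1,1,1,1,1,1,1,1], linear=[[0.8,-0.17,-0.05],[1.6,-0.17,-0.05],[2.2,-0.17,-0.05],[2.7,-0.17,-0.05],[3.2,-0.17,-0.05],[3.7,-0.17,-0.05],[4.2,-0.17,-0.05],[4.2,-0.17,-0.05]], twist=[[0,0,0],[0,0,0],[0,0,0],[0,0,0],[0,0,0],[0,0,0],[0,0,0],[0,0,0]])

```text
time_s: 22.9
eef_pos: [0.615, 0.0538, 0.2136]
tool_rot: [[-0.001, 0.998, -0.06], [-0.0, -0.06, -0.998], [-1.0, -0.001, 0.0]]
contact_force: [-0.7, -0.3, -0.7]
opening: 0.0195
```

Call:
move_arm(hand=[1,1,1,1], linear=[[0.5,0,0],[1,0,0],[1.4,0,0],[1.4,0,0]], twist=[[0,0,0],[0,0,0],[0,0,0],[0,0,0]])

```text
time_s: 23.3
eef_pos: [0.615, 0.0539, 0.1996]
tool_rot: [[-0.001, 0.998, -0.059], [0.0, -0.059, -0.998], [-1.0, -0.001, 0.0]]
contact_force: [0.1, -0.6, -2.1]
opening: 0.0199
```

In the well, no contact yet (tip ≈ 54 mm). Continuing down.

Call:
move_arm(hand=[1,1,1,1,1], linear=[[0.3,0,0],[0.6,0,0],[0.9,0,0],[1,0,0],[1,0,0]], twist=[[0,0,0],[0,0,0],[0,0,0],[0,0,0],[0,0,0]])

```text
time_s: 23.8
eef_pos: [0.6154, 0.0538, 0.1903]
tool_rot: [[-0.0, 0.998, -0.059], [-0.0, -0.059, -0.998], [-1.0, -0.0, 0.0]]
contact_force: [-0.4, -0.8, -2.2]
opening: 0.0197
```

Call:
move_arm(hand=[1,1,1,1,1], linear=[[0.3,0,0],[0.6,0,0],[0.8,0,0],[0.8,0,0],[0.8,0,0]], twist=[[0,0,0],[0,0,0],[0,0,0],[0,0,0],[0,0,0]])

```text
time_s: 24.3
eef_pos: [0.6155, 0.0539, 0.1825]
tool_rot: [[-0.0, 0.998, -0.059], [-0.0, -0.059, -0.998], [-1.0, -0.0, 0.0]]
contact_force: [0.8, -0.3, -1.3]
opening: 0.0198
```

Call:
move_arm(hand=[1,1,1,1], linear=[[0.3,0,0],[0.6,0,0],[0.6,0,0],[0.6,0,0]], twist=[[0,0,0],[0,0,0],[0,0,0],[0,0,0]])

```text
time_s: 24.7
eef_pos: [0.6163, 0.0538, 0.1777]
tool_rot: [[0.002, 0.998, -0.059], [-0.0, -0.059, -0.998], [-1.0, 0.002, -0.0]]
contact_force: [-1.0, -0.6, 5.6]
opening: 0.0195
```

Call:
move_arm(hand=[1,1,1,1], linear=[[0.3,0,0],[0.5,0,0],[0.5,0,0],[0.5,0,0]], twist=[[0,0,0],[0,0,0],[0,0,0],[0,0,0]])

```text
time_s: 25.1
eef_pos: [0.6186, 0.0538, 0.1775]
tool_rot: [[0.01, 0.998, -0.059], [-0.0, -0.059, -0.998], [-1.0, 0.01, -0.0]]
contact_force: [-3.4, -0.7, 24.0]
opening: 0.0197
```

Bottomed at TCP z ≈ 0.1777. Relieving the force, then opening.

Call:
move_arm(hand=[1,1,4.5,4.5,4.5,4.5,4.5,4.5,4.5,4.5], linear=[[-0.5,0,0],[-0.5,0,0],[-0.5,0,0],[-0.5,0,0],[-0.5,0,0],[-0.5,0,0],[-3,0,0],[-7,0,0],[-12,0,0],[-17,0,0]], twist=[[0,0,0],[0,0,0],[0,0,0],[0,0,0],[0,0,0],[0,0,0],[0,0,0],[0,0,0],[0,0,0],[0,0,0]])

```text
time_s: 26.1
eef_pos: [0.6148, 0.0538, 0.3427]
tool_rot: [[-0.001, 0.998, -0.059], [-0.0, -0.059, -0.998], [-1.0, -0.001, 0.0]]
contact_force: [1.4, -0.8, -0.2]
opening: 0.0449
```

Call:
move_arm(hand=[6,6,6], linear=[[-1,0,0],[-1,0,0],[-1,0,0]], twist=[[0,0,0],[0,0,0],[0,0,0]])

```text
time_s: 26.4
eef_pos: [0.6156, 0.0539, 0.3504]
tool_rot: [[-0.001, 0.998, -0.059], [0.0, -0.059, -0.998], [-1.0, -0.001, 0.0]]
contact_force: [0.8, -1.4, -1.1]
opening: 0.0604
```

```bash
python3 - <<'E'
from h import *
W=cam('wrist');im=get_image('wrist');b=get_image('side');c=get_image('scene')
cv2.imwrite('pics/w14.png',im[:,:,::-1])
S,D=cam('scene'),cam('side')
for n,i in(('wrist',im),('side',b),('scene',c)):
  for k in('green','orange'): print(n,k,blobs(i,k))
g=sw(.07,.045,0)+[-.0015,0,.187]; print('expect grip c side',proj(D,g),'scene',proj(S,g),'wrist',proj(W,g+[0,0,.015]))
rel([.581,-.382,.35],[.581,-.382,.25],[.581,-.382,.154],yaw=.075)
E
```

```text
wrist green [(np.int32(429), [224, 55, 29, 15], [237.9, 61.9]), (np.int32(478), [244, 158, 22, 22], [254.5, 168.5])]
wrist orange [(np.int32(214), [230, 314, 24, 10], [241.4, 318.0])]
side green [(np.int32(77), [276, 155, 9, 11], [280.2, 160.2]), (np.int32(59), [259, 158, 9, 8], [262.9, 161.2])]
side orange [(np.int32(86), [300, 196, 11, 12], [304.8, 201.3]), (np.int32(95), [355, 241, 13, 16], [362.0, 247.6])]
scene green [(np.int32(28), [280, 202, 7, 5], [282.9, 204.2]), (np.int32(29), [309, 205, 6, 7], [311.6, 208.1])]
scene orange [(np.int32(34), [130, 221, 7, 6], [132.9, 223.1]), (np.int32(252), [91, 254, 27, 22], [104.0, 263.9])]
expect grip c side [279.96040661 160.79595599] scene [281.41790226 206.91013132] wrist [252.37686997 172.02407332]
t 26.55 pos [0.6147 0.0539 0.3493] yaw -0.0595 open 0.0599 F [-0.7  0.5  0.2]
to [ 0.581 -0.382  0.35 ] linear [-0.07 -0.77 43.71]
to [ 0.581 -0.382  0.25 ] linear [ 9.93 -0.77 43.71]
to [ 0.581 -0.382  0.154] linear [19.53 -0.77 43.71]
twist x -0.1345
```

The green rod stands in its well as expected: side (280.2,160.2) against predicted (280.0,160.8). Now the orange one.

Call:
move_arm(hand=[6,6,6,6,6,6,6,6,6,6], linear=[[0,0,0],[0,0,5],[0,0,10],[0,-0.2,15],[0,-0.4,20],[0,-0.6,25],[0,-0.8,30],[0,-0.8,35],[0,-0.8,39.5],[0,-0.8,43.7]], twist=[[-0.02,0,0],[-0.04,0,0],[-0.06,0,0],[-0.08,0,0],[-0.1,0,0],[-0.12,0,0],[-0.134,0,0],[-0.134,0,0],[-0.134,0,0],[-0.134,0,0]])

```text
time_s: 27.55
eef_pos: [0.579, -0.3829, 0.3495]
tool_rot: [[0.001, 0.997, 0.074], [-0.001, 0.074, -0.997], [-1.0, 0.001, 0.001]]
contact_force: [7.5, -5.3, 61.3]
opening: 0.0596
```

Call:
move_arm(hand=[6,6,6,6,6,6,6], linear=[[0,0,0],[3,0,0],[6,0,0],[9,0,0],[11,0,0],[12,0,0],[12,0,0]], twist=[[0,0,0],[0,0,0],[0,0,0],[0,0,0],[0,0,0],[0,0,0],[0,0,0]])

```text
time_s: 28.25
eef_pos: [0.5792, -0.3798, 0.2278]
tool_rot: [[-0.001, 0.997, 0.075], [0.001, 0.075, -0.997], [-1.0, -0.001, -0.002]]
contact_force: [-0.6, 0.1, 0.1]
opening: 0.0598
```

```bash
python3 - <<'E'
from h import *
im=get_image('wrist');W=cam('wrist');print(blobs(im,'orange'))
rel([.581,-.382,.156],yaw=.075)
E
```

```text
[(np.int32(782), [240, 193, 33, 31], [257.3, 206.8])]
t 28.3 pos [ 0.5798 -0.3803  0.2293] yaw 0.0753 open 0.0599 F [-0.2 -0.3  0.3]
to [ 0.581 -0.382  0.156] linear [7.33 0.11 0.18]
twist x 0.0003
```

A 61 N reading appeared with nothing near the hand. I'll check that nothing was disturbed before going on.

```bash
python3 - <<'E'
from h import *
b=get_image('side');W=cam('wrist')
for k in('green','orange','blue'): print(k,blobs(b,k))
a=cv2.imread('pics/side_raw.png')[:,:,::-1]
for B in blobs(get_image('wrist'),'orange'): print(onz(W,*B[2],.178))
d=cv2.absdiff(cv2.cvtColor(cv2.imread('pics/si12.png'),6),cv2.cvtColor(b,7));n,l,s,c=cv2.connectedComponentsWithStats((d>30).astype('uint8'))
print([s[i].tolist() for i in range(1,n) if s[i][4]>30])
E
```

```text
green [(np.int32(78), [276, 155, 9, 11], [280.2, 160.1]), (np.int32(59), [259, 158, 9, 8], [262.8, 161.1])]
orange [(np.int32(84), [299, 196, 12, 12], [304.5, 201.6]), (np.int32(152), [354, 241, 14, 16], [360.4, 248.2])]
blue [(np.int32(29), [170, 104, 17, 6], [178.7, 106.8]), (np.int32(56), [240, 128, 4, 17], [241.4, 136.4]), (np.int32(43), [147, 155, 6, 17], [149.7, 163.5]), (np.int32(15), [151, 176, 3, 6], [152.1, 178.3]), (np.int32(120), [206, 233, 17, 13], [213.7, 239.1])]
[ 0.58191213 -0.37955606  0.178     ]
[[36, 0, 107, 196, 8345], [109, 0, 345, 226, 22229], [275, 160, 5, 15, 32], [277, 177, 4, 10, 33], [30, 179, 22, 6, 35], [103, 179, 236, 155, 9912], [15, 181, 30, 49, 698], [225, 183, 49, 21, 695], [44, 184, 22, 11, 90], [299, 185, 14, 13, 31], [242, 189, 63, 29, 484], [185, 208, 43, 27, 461], [316, 215, 7, 13, 60], [326, 218, 23, 20, 264], [108, 228, 14, 16, 131], [43, 233, 13, 39, 272], [249, 240, 69, 17, 417], [357, 241, 10, 7, 34], [114, 247, 24, 13, 145], [331, 275, 20, 18, 84], [76, 283, 20, 13, 124], [29, 286, 15, 18, 160]]
```

All positions are unchanged, so it was a transient reading. Grasping orange.

Call:
move_arm(hand=[6,6,6,6,6,6], linear=[[2,0.15,0.05],[4,0.15,0.05],[6,0.15,0.05],[7.3,0.15,0.05],[7.3,0.15,0.05],[7.3,0.15,0.05]], twist=[[0,0,0],[0,0,0],[0,0,0],[0,0,0],[0,0,0],[0,0,0]])

```text
time_s: 29.0
eef_pos: [0.5824, -0.3819, 0.1582]
tool_rot: [[0.003, 0.997, 0.075], [-0.002, 0.075, -0.997], [-1.0, 0.003, 0.002]]
contact_force: [-1.2, -0.1, 0.2]
opening: 0.06
```

Call:
move_arm(hand=[1,1,1,1,1,1,1,1], linear=[[0,0,0],[0,0,0],[0,0,0],[0,0,0],[0,0,0],[0,0,0],[0,0,0],[0,0,0]], twist=[[0,0,0],[0,0,0],[0,0,0],[0,0,0],[0,0,0],[0,0,0],[0,0,0],[0,0,0]], force=60)

```text
time_s: 29.8
eef_pos: [0.5827, -0.3821, 0.1586]
tool_rot: [[0.004, 0.997, 0.074], [-0.003, 0.074, -0.997], [-1.0, 0.004, 0.003]]
contact_force: [-0.3, 1.1, 6.2]
opening: 0.0194
```

Call:
move_arm(hand=[1,1,1,1,1,1,1,1,1], linear=[[-2,0,0],[-4,0,0],[-7,0,0],[-11,0,0],[-15,0,0],[-19,0,0],[-21,0,0],[-21,0,0],[-21,0,0]], twist=[[0,0,0],[0,0,0],[0,0,0],[0,0,0],[0,0,0],[0,0,0],[0,0,0],[0,0,0],[0,0,0]])

```text
time_s: 30.7
eef_pos: [0.5767, -0.3782, 0.3605]
tool_rot: [[0.009, 0.997, 0.074], [-0.007, 0.074, -0.997], [-1.0, 0.009, 0.007]]
contact_force: [0.9, -0.7, -1.9]
opening: 0.0195
```

```bash
python3 - <<'E'
from h import *
g=sw(.07,-.045,0)+[-.0013,0,0];rel(g+[0,0,.365],g+[0,0,.255],yaw=YAW)
E
```

```text
t 30.7 pos [ 0.5767 -0.3782  0.3605] yaw 0.0745 open 0.0195 F [ 0.9 -0.7 -1.9]
to [ 0.61   -0.0359  0.365 ] linear [ -0.45   5.87 -33.89]
to [ 0.61   -0.0359  0.255 ] linear [ 10.55   5.87 -33.89]
twist x 0.1339
```

Call:
move_arm(hand=[1,1,1,1,1,1,1,1,1,1], linear=[[0,0.6,-4],[0,1.3,-8],[0,2,-12],[0,2.7,-16],[0,3.4,-20],[0,4.1,-24],[0,4.8,-27],[0,5.3,-30],[0,5.8,-32.5],[0,5.9,-33.9]], twist=[[0.02,0,0],[0.04,0,0],[0.07,0,0],[0.1,0,0],[0.134,0,0],[0.134,0,0],[0.134,0,0],[0.134,0,0],[0.134,0,0],[0.134,0,0]])

```text
time_s: 31.7
eef_pos: [0.6107, -0.0332, 0.3594]
tool_rot: [[0.011, 0.998, -0.057], [-0.006, -0.057, -0.998], [-1.0, 0.011, 0.005]]
contact_force: [0.6, -0.2, -2.6]
opening: 0.0198
```

Call:
move_arm(hand=[1,1,1,1,1,1,1,1,1,1], linear=[[0,0,0],[0,0,0],[0,0,0],[2,0,0],[4,0,0],[6,0,0],[8,0,0],[9,0,0],[9,0,0],[9,0,0]], twist=[[0,0,0],[0,0,0],[0,0,0],[0,0,0],[0,0,0],[0,0,0],[0,0,0],[0,0,0],[0,0,0],[0,0,0]])

```text
time_s: 32.7
eef_pos: [0.6105, -0.0364, 0.2702]
tool_rot: [[0.009, 0.998, -0.06], [-0.006, -0.06, -0.998], [-1.0, 0.01, 0.006]]
contact_force: [-0.5, -0.5, -1.3]
opening: 0.0195
```

```bash
python3 - <<'E'
from h import *
g=sw(.07,-.045,0)+[-.0013,0,0]
im=get_image('wrist');rel(g+[0,0,.255],yaw=YAW);W=cam('wrist')
print('tip px',proj(W,read_state()['eef_pos']-[0,0,.147]),'well pred',proj(W,g+[0,0,.09]))
cv2.imwrite('pics/w15.png',im[:,:,::-1])
h=cv2.cvtColor(im,cv2.COLOR_RGB2GRAY);u,v=proj(W,g+[0,0,.09]).astype(int)
np.set_printoptions(linewidth=250);print(u-18,v-20);print(h[v-20:v+14:2,u-18:u+20:2])
E
```

```text
t 32.75 pos [ 0.6109 -0.0362  0.2707] yaw -0.06 open 0.0195 F [-0.3 -0.4 -1.6]
to [ 0.61   -0.0359  0.255 ] linear [ 1.57 -0.09 -0.02]
twist x -0.0006
tip px [250.88357098 171.46778877] well pred [249.83495006 163.5964728 ]
231 143
[[152 150 151 151 150 154 151 151 152 152 153 154 152 152 152 154 151 153 152]
 [155 149 151 154 153 153 150 153 151 151 151 153 150 151 154 150 150 152 153]
 [154 151 151 152 153 152 154 152 152 152 152 152 152 154 153 152 153 153 152]
 [154 150 151 146 145 152 151 150 150 149 111 115 151 151 153 151 152 153 152]
 [151 145 146 124 126 147 146 125 124 122 103 102 108 112 151 152 151 151 151]
 [145 124 123 126 123 123 122 119 102  78  76  77  86 106 150 153 151 152 153]
 [126 122 124 124 122 121 104  84  74  53  37  43  63  76 128 153 152 152 151]
 [120 120 120 121 117 109  81  59  30  31  29  28  38  62 107 141 152 154 152]
 [122 120 121 121 121  93  72  48  36  32  35  39  48  53  89 116 149 152 155]
 [121 120 122 123 117  88  59  50  52  53  56  55  57  54  66 126 147 151 153]
 [121 123 121 123 115  86  57  49  52  57  57  56  57  53  57 121 142 155 153]
 [117 119 119 120 110  90  60  49  48  48  48  47  46  54  60 122 142 150 153]
 [121 120 121 123 119  94  73  46  44  43  34  41  41  42  89 105 145 152 154]
 [122 119 122 121 119  99  67  33  35  39  40  39  32  41 108 103 150 149 151]
 [142 119 118 119 119 114  62  31  24  41  40  35  35  33  89 143 153 154 152]
 [150 123 121 120 123 122  66  34  43  28  27  24  36  30 124 152 150 151 153]
 [152 149 148 126 127 148  61  31  43  46  44  41  34  24 101 152 154 153 154]]
```

The well ring centre at about (250.5,163) agrees with the prediction within 1 mm. I'll correct the slight tilt and insert.

Call:
move_arm(hand=[1,1,1,1,1,1,1,1,1,1], linear=[[0,0,0],[0,0,0],[1,0,0],[2,0,0],[3,0,0],[3.6,0,0],[4.2,0,0],[4.8,0,0],[5.4,0,0],[5.4,0,0]], twist=[[0,0.0055,-0.009],[0,0.0055,-0.009],[0,0.0055,-0.009],[0,0.0055,-0.009],[0,0.0055,-0.009],[0,0.0055,-0.009],[0,0.0055,-0.009],[0,0.0055,-0.009],[0,0.0055,-0.009],[0,0.0055,-0.009]])

```text
time_s: 33.75
eef_pos: [0.6104, -0.036, 0.2144]
tool_rot: [[-0.001, 0.998, -0.059], [0.0, -0.059, -0.998], [-1.0, -0.001, -0.0]]
contact_force: [-0.5, -0.4, -2.2]
opening: 0.0195
```

Call:
move_arm(hand=[1,1,1,1,1], linear=[[0.4,0,0],[0.8,0,0],[1.2,0,0],[1.3,0,0],[1.3,0,0]], twist=[[0,0,0],[0,0,0],[0,0,0],[0,0,0],[0,0,0]])

```text
time_s: 34.25
eef_pos: [0.6107, -0.0361, 0.2023]
tool_rot: [[-0.0, 0.998, -0.059], [-0.0, -0.059, -0.998], [-1.0, -0.0, 0.0]]
contact_force: [0.2, -0.2, -2.1]
opening: 0.0197
```

Call:
move_arm(hand=[1,1,1,1], linear=[[0.3,0,0],[0.6,0,0],[0.6,0,0],[0.6,0,0]], twist=[[0,0,0],[0,0,0],[0,0,0],[0,0,0]])

```text
time_s: 34.65
eef_pos: [0.6107, -0.0361, 0.1963]
tool_rot: [[-0.0, 0.998, -0.059], [-0.0, -0.059, -0.998], [-1.0, -0.0, 0.0]]
contact_force: [0.4, -0.2, -2.6]
opening: 0.0199
```

Call:
move_arm(hand=[1,1,1,1], linear=[[0.3,0,0],[0.6,0,0],[0.6,0,0],[0.6,0,0]], twist=[[0,0,0],[0,0,0],[0,0,0],[0,0,0]])

```text
time_s: 35.05
eef_pos: [0.6107, -0.0361, 0.1904]
tool_rot: [[-0.0, 0.998, -0.06], [-0.0, -0.06, -0.998], [-1.0, -0.0, 0.0]]
contact_force: [0.4, 0.3, -2.2]
opening: 0.0195
```

Call:
move_arm(hand=[1,1,1,1], linear=[[0.3,0,0],[0.6,0,0],[0.6,0,0],[0.6,0,0]], twist=[[0,0,0],[0,0,0],[0,0,0],[0,0,0]])

```text
time_s: 35.45
eef_pos: [0.6107, -0.0361, 0.1843]
tool_rot: [[-0.0, 0.998, -0.059], [-0.0, -0.059, -0.998], [-1.0, -0.0, 0.0]]
contact_force: [0.5, -0.3, -2.5]
opening: 0.0198
```

Call:
move_arm(hand=[1,1,1,1], linear=[[0.3,0,0],[0.6,0,0],[0.6,0,0],[0.6,0,0]], twist=[[0,0,0],[0,0,0],[0,0,0],[0,0,0]])

```text
time_s: 35.85
eef_pos: [0.6107, -0.0361, 0.1783]
tool_rot: [[-0.0, 0.998, -0.059], [-0.0, -0.059, -0.998], [-1.0, -0.0, 0.0]]
contact_force: [0.1, 0.0, -2.8]
opening: 0.02
```

Call:
move_arm(hand=[1,1,1,1], linear=[[0.3,0,0],[0.6,0,0],[0.6,0,0],[0.6,0,0]], twist=[[0,0,0],[0,0,0],[0,0,0],[0,0,0]])

```text
time_s: 36.25
eef_pos: [0.6127, -0.0364, 0.1761]
tool_rot: [[0.006, 0.998, -0.059], [-0.001, -0.059, -0.998], [-1.0, 0.006, 0.001]]
contact_force: [-0.9, 0.4, 12.1]
opening: 0.0195
```

Call:
move_arm(hand=[1,1,1,1], linear=[[0.3,0,0],[0.5,0,0],[0.5,0,0],[0.5,0,0]], twist=[[0,0,0],[0,0,0],[0,0,0],[0,0,0]])

```text
time_s: 36.65
eef_pos: [0.6152, -0.0369, 0.1758]
tool_rot: [[0.014, 0.998, -0.059], [-0.003, -0.059, -0.998], [-1.0, 0.014, 0.002]]
contact_force: [-4.1, -0.2, 30.5]
opening: 0.0195
```

Orange bottomed at TCP z ≈ 0.176. Releasing.

Call:
move_arm(hand=[1,1,4.5,4.5,4.5,4.5,4.5,4.5,4.5,4.5], linear=[[-0.8,0,0],[-0.8,0,0],[-0.8,0,0],[-0.8,0,0],[-0.8,0,0],[-0.8,0,0],[-3,0,0],[-6,0,0],[-10,0,0],[-14,0,0]], twist=[[0,0,0],[0,0,0],[0,0,0],[0,0,0],[0,0,0],[0,0,0],[0,0,0],[0,0,0],[0,0,0],[0,0,0]])

```text
time_s: 37.65
eef_pos: [0.6102, -0.0359, 0.3083]
tool_rot: [[-0.001, 0.998, -0.059], [0.0, -0.059, -0.998], [-1.0, -0.001, -0.0]]
contact_force: [0.2, -0.8, 0.3]
opening: 0.045
```

Call:
move_arm(hand=[4,4,4,4,4,4], linear=[[-2,0,0],[-2,0,0],[-2,0,0],[-2,0,0],[-2,0,0],[-2,0,0]], twist=[[0,0,0],[0,0,0],[0,0,0],[0,0,0],[0,0,0],[0,0,0]])

```text
time_s: 38.25
eef_pos: [0.6102, -0.036, 0.3263]
tool_rot: [[-0.002, 0.998, -0.059], [0.0, -0.059, -0.998], [-1.0, -0.002, -0.0]]
contact_force: [0.4, -0.4, -0.3]
opening: 0.0404
```

```bash
python3 - <<'E'
from h import *
W=cam('wrist');im=get_image('wrist');b=get_image('side');c=get_image('scene')
S,D=cam('scene'),cam('side');cv2.imwrite('pics/w16.png',im[:,:,::-1]);cv2.imwrite('pics/side16.png',b[:,:,::-1])
for n,i in(('wrist',im),('side',b),('scene',c)):
  for k in('green','orange'): print(n,k,blobs(i,k))
for nm,y,z in(('g',.045,.2),('o',-.045,.197)):
  p=sw(.07,y,0)+[-.001,0,z-.015]; print(nm,'side',proj(D,p),proj(D,p+[0,0,.015]),'scene',proj(S,p))
for nm,y in(('gpt',.145),('opt',-.145)):
  for z in(.14,.15,.16):p=sw(.055,y,z-.013);print(nm,z,'side',proj(D,p),'scene',proj(S,p),'wr',proj(W,p+[0,0,.013]))
p=sw(.055,-.145,0);q=sw(.055,.145,0);rel(p+[0,0,.33],p+[0,0,.15],q,yaw=YAW-np.pi/2)
print(read_state()['q'])
E
```

```text
wrist green [(np.int32(745), [242, 51, 26, 29], [254.5, 64.9])]
wrist orange [(np.int32(526), [241, 164, 24, 23], [252.6, 175.1]), (np.int32(297), [227, 255, 27, 11], [240.0, 260.0])]
side green [(np.int32(79), [276, 155, 9, 11], [280.2, 160.0]), (np.int32(59), [259, 158, 9, 8], [262.8, 161.1])]
side orange [(np.int32(66), [289, 168, 8, 12], [293.1, 173.3]), (np.int32(88), [300, 196, 11, 12], [304.9, 201.1])]
scene green [(np.int32(36), [280, 202, 7, 7], [282.8, 204.9]), (np.int32(27), [310, 205, 5, 7], [311.8, 208.2])]
scene orange [(np.int32(245), [91, 254, 27, 22], [104.0, 264.2])]
g side [280.05834834 161.32024452] [280.3255666  157.15385292] scene [281.42147009 207.4846579 ]
o side [293.15262551 174.51896474] [293.53295572 170.17859748] scene [251.4788484  211.51874307]
gpt 0.14 side [262.99743642 164.81569545] scene [310.57620403 213.10763206] wr [236.68498426 -51.85290777]
gpt 0.15 side [263.08888516 162.29114741] scene [310.95573728 210.99364177] wr [236.11290786 -56.6794686 ]
gpt 0.16 side [263.18110261 159.74537843] scene [311.34012273 208.85262487] wr [235.50114752 -61.84083951]
opt 0.14 side [303.83434208 207.42437968] scene [218.45509593 223.68925901] wr [240.6506335  252.55348913]
opt 0.15 side [304.1557222  204.55041196] scene [218.24371076 221.58482936] wr [240.30902144 256.73675624]
opt 0.16 side [304.48041459 201.64682407] scene [218.02954647 219.45273254] wr [239.9491162  261.14403569]
t 38.4 pos [ 0.6106 -0.036   0.327 ] yaw -0.0595 open 0.0396 F [ 0.4  0.3 -0.7]
to [ 0.5904 -0.1349  0.33  ] linear [-0.3  -1.42  9.99]
to [ 0.5904 -0.1349  0.15  ] linear [17.7  -1.42  9.99]
to [0.6077 0.1546 0.    ] linear [ 32.7   -1.43 -19.01]
twist x 1.5707
[-1.62566061e-01  4.77446397e-01  5.20639366e-01  1.61481640e+00
 -3.55758011e-06  1.46772619e+00]
```

Both rods stand in their wells. I'll touch each rod top with the closed fingertips for an exact height, and later push the pointers down to the same tip height.

Call:
move_arm(hand=[0,0,0,0,0,0,0,0,0,0], linear=[[0,0,0],[0,0,0],[3,0,0],[6,0,0],[8.5,0,0],[9.5,0,0],[10.5,0,0],[10.5,0,0],[10.5,0,0],[10.5,0,0]], twist=[[0,0,0],[0,0,0],[0,0,0],[0,0,0],[0,0,0],[0,0,0],[0,0,0],[0,0,0],[0,0,0],[0,0,0]])

```text
time_s: 39.4
eef_pos: [0.6117, -0.0362, 0.2239]
tool_rot: [[0.003, 0.998, -0.059], [-0.0, -0.059, -0.998], [-1.0, 0.003, 0.0]]
contact_force: [0.1, 1.1, -0.4]
opening: -0.0004
```

Call:
move_arm(hand=[0,0,0,0,0,0], linear=[[0.2,0,0],[0.4,0,0],[0.6,0,0],[0.8,0,0],[0.8,0,0],[0.8,0,0]], twist=[[0,0,0],[0,0,0],[0,0,0],[0,0,0],[0,0,0],[0,0,0]])

```text
time_s: 40.0
eef_pos: [0.6107, -0.036, 0.2144]
tool_rot: [[-0.0, 0.998, -0.059], [-0.0, -0.059, -0.998], [-1.0, -0.0, 0.0]]
contact_force: [-0.2, 0.1, -1.0]
opening: 0.0003
```

Call:
move_arm(hand=[0,0,0,0,0], linear=[[0.15,0,0],[0.3,0,0],[0.4,0,0],[0.4,0,0],[0.4,0,0]], twist=[[0,0,0],[0,0,0],[0,0,0],[0,0,0],[0,0,0]])

```text
time_s: 40.5
eef_pos: [0.6108, -0.0361, 0.2105]
tool_rot: [[0.0, 0.998, -0.059], [-0.0, -0.059, -0.998], [-1.0, 0.0, 0.0]]
contact_force: [0.4, -0.6, -0.3]
opening: -0.0001
```

Call:
move_arm(hand=[0,0,0,0], linear=[[0.2,0,0],[0.3,0,0],[0.3,0,0],[0.3,0,0]], twist=[[0,0,0],[0,0,0],[0,0,0],[0,0,0]])

```text
time_s: 40.9
eef_pos: [0.6108, -0.036, 0.2075]
tool_rot: [[-0.0, 0.998, -0.059], [-0.0, -0.059, -0.998], [-1.0, -0.0, 0.0]]
contact_force: [0.3, 0.4, -0.7]
opening: 0.0002
```

Call:
move_arm(hand=[0,0,0,0], linear=[[0.2,0,0],[0.3,0,0],[0.3,0,0],[0.3,0,0]], twist=[[0,0,0],[0,0,0],[0,0,0],[0,0,0]])

```text
time_s: 41.3
eef_pos: [0.6108, -0.036, 0.2045]
tool_rot: [[0.0, 0.998, -0.059], [-0.0, -0.059, -0.998], [-1.0, 0.0, 0.0]]
contact_force: [-0.1, 0.3, 0.3]
opening: 0.0001
```

Call:
move_arm(hand=[0,0,0,0], linear=[[0.2,0,0],[0.2,0,0],[0.2,0,0],[0.2,0,0]], twist=[[0,0,0],[0,0,0],[0,0,0],[0,0,0]])

```text
time_s: 41.7
eef_pos: [0.6108, -0.0361, 0.2025]
tool_rot: [[0.0, 0.998, -0.059], [-0.0, -0.059, -0.998], [-1.0, 0.0, 0.0]]
contact_force: [0.4, -0.5, -0.8]
opening: 0.0002
```

Call:
move_arm(hand=[0,0,0,0], linear=[[0.2,0,0],[0.2,0,0],[0.2,0,0],[0.2,0,0]], twist=[[0,0,0],[0,0,0],[0,0,0],[0,0,0]])

```text
time_s: 42.1
eef_pos: [0.6108, -0.0361, 0.2005]
tool_rot: [[0.0, 0.998, -0.059], [-0.0, -0.059, -0.998], [-1.0, 0.0, 0.0]]
contact_force: [-0.0, 1.0, -0.1]
opening: 0.0001
```

Call:
move_arm(hand=[0,0,0,0], linear=[[0.2,0,0],[0.2,0,0],[0.2,0,0],[0.2,0,0]], twist=[[0,0,0],[0,0,0],[0,0,0],[0,0,0]])

```text
time_s: 42.5
eef_pos: [0.6108, -0.0361, 0.1985]
tool_rot: [[0.0, 0.998, -0.059], [-0.0, -0.059, -0.998], [-1.0, 0.0, 0.0]]
contact_force: [-0.3, 0.3, -0.0]
opening: 0.0001
```

```bash
python3 - <<'E'
from h import *
im=get_image('wrist');b=get_image('side')
cv2.imwrite('pics/w17.png',np.hstack([cv2.resize(im,(400,300)),cv2.resize(b[130:220,240:360],(400,300),interpolation=2)])[:,:,::-1])
print(blobs(im,'orange'),blobs(b,'orange'),blobs(b,'green'))
D=cam('side')
for nm,P,px in(('green stand',[.575,-.301,.165],(336.7,229.5)),('orange stand',[.5815,-.3815,.165],(361.9,247.6))): print(nm,proj(D,P),px,proj(D,np.add(P,[0,0,.01])))
E
```

```text
[(np.int32(496), [231, 214, 40, 25], [247.6, 223.6]), (np.int32(112), [246, 339, 8, 17], [249.7, 347.4])] [(np.int32(61), [289, 168, 9, 12], [293.2, 173.5]), (np.int32(89), [300, 196, 11, 12], [304.9, 201.2]), (np.int32(25), [241, 279, 12, 8], [246.5, 283.1])] [(np.int32(79), [276, 155, 9, 11], [280.2, 160.0]), (np.int32(59), [259, 158, 9, 8], [262.8, 161.1])]
green stand [337.11141922 230.37362674] (336.7, 229.5) [337.69071351 227.12816241]
orange stand [361.21576651 249.20810877] (361.9, 247.6) [361.99388766 245.84595757]
```

View pics/w17.png

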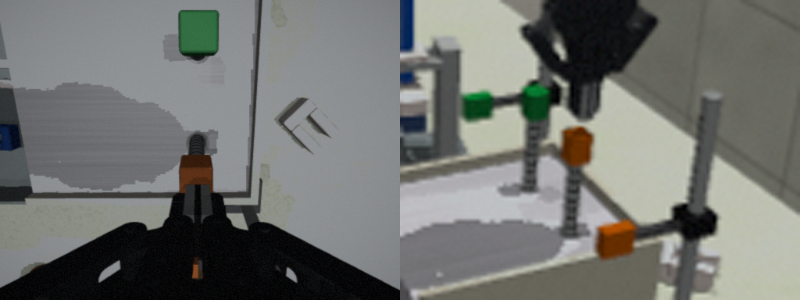

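The view shows the closed tips still above the orange grip, with the rod standing straight. So the tips reach less far than the nominal value. Continuing down to contact.

Call:
move_arm(hand=[0,0,0,0], linear=[[0.2,0,0],[0.3,0,0],[0.3,0,0],[0.3,0,0]], twist=[[0,0,0],[0,0,0],[0,0,0],[0,0,0]])

```text
time_s: 43.0
eef_pos: [0.6107, -0.036, 0.1954]
tool_rot: [[-0.0, 0.998, -0.059], [0.0, -0.059, -0.998], [-1.0, -0.0, -0.0]]
contact_force: [-0.2, -0.6, -0.0]
opening: 0.0004
```

Call:
move_arm(hand=[0,0,0,0], linear=[[0.2,0,0],[0.3,0,0],[0.3,0,0],[0.3,0,0]], twist=[[0,0,0],[0,0,0],[0,0,0],[0,0,0]])

```text
time_s: 43.4
eef_pos: [0.6108, -0.036, 0.1924]
tool_rot: [[-0.0, 0.998, -0.059], [-0.0, -0.059, -0.998], [-1.0, -0.0, 0.0]]
contact_force: [0.8, 0.2, -0.5]
opening: -0.0003
```

Call:
move_arm(hand=[0,0,0,0], linear=[[0.2,0,0],[0.3,0,0],[0.3,0,0],[0.3,0,0]], twist=[[0,0,0],[0,0,0],[0,0,0],[0,0,0]])

```text
time_s: 43.8
eef_pos: [0.6108, -0.036, 0.1894]
tool_rot: [[-0.0, 0.998, -0.059], [-0.0, -0.059, -0.998], [-1.0, -0.0, 0.0]]
contact_force: [0.3, 0.6, 0.3]
opening: 0.0002
```

```bash
python3 - <<'E'
from h import *
b=get_image('side');D=cam('side');h=cv2.cvtColor(b,cv2.COLOR_RGB2GRAY)
print(blobs(b,'orange'))
st=read_state();print(st['eef_pos'],st['contact_force'])
for z in(.172,.18,.19,.2,.21): print(z,proj(D,[.6105,-.036,z]))
np.set_printoptions(linewidth=250)
print(h[150:186,286:302])
E
```

```text
[(np.int32(51), [291, 170, 7, 10], [293.6, 174.4]), (np.int32(90), [300, 196, 11, 12], [304.9, 201.3])]
[ 0.610819   -0.0360677   0.18951403] [ 0.04486747 -0.25465837 -0.15318541]
0.172 [292.957783   177.37825608]
0.18 [293.15820385 175.09349211]
0.19 [293.41092104 172.21255862]
0.2 [293.6661061  169.30349178]
0.21 [293.92379537 166.36587747]
[[ 13  47 146 109  18  19  13  10  12  15  15  15  13  12   7  13]
 [ 18  20  45  34  14  14  11   8  15  11  11  15  15  20  19  18]
 [ 20  16  21  13  17  17  12  13  20  18  18  13  18  16  17  16]
 [ 18  15  12  15  14  17  16  12  16  17  16  17  14  17  16  16]
 [ 19  17  20  19  20  15   9  18  21  18  18  16  16  19  18  44]
 [ 22  20  18  16  19  16  15  17  17  18  14  14  16  16  16 104]
 [ 14  13  18  26  24  17  16  17  18  19  14  15  22  18  57 161]
 [  7   6  36  75  52  13  12  14  23  34  29  37  39  26 128 180]
 [  7   8  80 126  87  10  16  14  38  66  49  52  57  37 157 190]
 [ 12   8  90 105  64  13  17  16  52  76  52  53  54  36 158 191]
 [ 14   7 117 119  62  15  17  18  53  74  47  64  59  56 159 190]
 [ 82  91 135 120 
[... 957 characters left out ...]
  58  58 127 176 190 189 190]
 [ 84  70  55  46  46  54  57  57  58  57  60 127 177 190 188 188]
 [118  95  66  50  45  54  57  56  59  57  60 135 180 188 189 188]
 [176 141  96  69  52  56  58  59  63  70  84 163 188 189 190 190]
 [177 176 141  91  64  58  65  66  87 121 148 179 191 190 191 190]
 [179 176 177 130  72  63  70  72 104 164 186 188 191 190 189 191]
 [177 176 176 156  94  54  59  51  89 154 180 186 188 190 190 189]
 [178 179 178 154  98  65  65  61  65 107 159 179 186 188 190 190]
 [176 177 175 133  79  67  73  73  69  75 109 156 179 185 188 191]
 [173 174 173 134  72  47  48  49  73  79  76  91 150 177 184 189]
 [172 173 171 133  86  67  66  69 103  94  81  77  93 152 178 185]]
```

Call:
move_arm(hand=[0,0,0,0], linear=[[0.1,0,0],[0.2,0,0],[0.2,0,0],[0.2,0,0]], twist=[[0,0,0],[0,0,0],[0,0,0],[0,0,0]])

```text
time_s: 44.25
eef_pos: [0.6108, -0.0361, 0.1874]
tool_rot: [[-0.0, 0.998, -0.059], [-0.0, -0.059, -0.998], [-1.0, -0.0, 0.0]]
contact_force: [-0.3, -0.6, 0.0]
opening: -0.0001
```

Call:
move_arm(hand=[0,0,0,0], linear=[[0.1,0,0],[0.2,0,0],[0.2,0,0],[0.2,0,0]], twist=[[0,0,0],[0,0,0],[0,0,0],[0,0,0]])

```text
time_s: 44.65
eef_pos: [0.6108, -0.0361, 0.1854]
tool_rot: [[-0.0, 0.998, -0.059], [-0.0, -0.059, -0.998], [-1.0, -0.0, 0.0]]
contact_force: [-0.4, -1.1, 0.7]
opening: -0.0001
```

```bash
python3 - <<'E'
from h import *
b=get_image('side');c=get_image('scene');w=get_image('wrist')
for n,i in(('side',b),('scene',c),('wrist',w)): print(n,blobs(i,'orange'),blobs(i,'green'))
cv2.imwrite('pics/w18.png',np.hstack([cv2.resize(c[150:240,230:350],(400,300),interpolation=2),cv2.resize(b[140:200,260:340],(400,300),interpolation=2)])[:,:,::-1])
print(read_state()['contact_force'])
E
```

```text
side [(np.int32(48), [291, 171, 7, 9], [293.6, 174.6]), (np.int32(91), [300, 196, 11, 12], [304.9, 201.2])] [(np.int32(78), [276, 155, 9, 11], [280.2, 160.1]), (np.int32(60), [259, 158, 9, 8], [262.7, 161.1])]
scene [(np.int32(235), [91, 254, 27, 22], [105.3, 262.6]), (np.int32(19), [94, 270, 8, 6], [97.7, 272.6])] [(np.int32(34), [280, 202, 7, 6], [282.8, 204.9]), (np.int32(30), [309, 205, 6, 8], [311.8, 208.2])]
wrist [(np.int32(352), [230, 225, 41, 18], [247.6, 231.0]), (np.int32(28), [246, 353, 7, 5], [249.2, 354.5])] [(np.int32(3220), [227, 6, 55, 60], [253.8, 35.2])]
[-1.2828933  -0.21212357  0.86441009]
```

Call:
move_arm(hand=[0,0,0,0], linear=[[0.1,0,0],[0.2,0,0],[0.2,0,0],[0.2,0,0]], twist=[[0,0,0],[0,0,0],[0,0,0],[0,0,0]])

```text
time_s: 45.2
eef_pos: [0.6108, -0.036, 0.1834]
tool_rot: [[-0.0, 0.998, -0.059], [-0.0, -0.059, -0.998], [-1.0, -0.0, 0.0]]
contact_force: [0.2, 1.0, 0.1]
opening: 0.0001
```

Call:
move_arm(hand=[0,0,0,0], linear=[[0.1,0,0],[0.2,0,0],[0.2,0,0],[0.2,0,0]], twist=[[0,0,0],[0,0,0],[0,0,0],[0,0,0]])

```text
time_s: 45.6
eef_pos: [0.6115, -0.0362, 0.1825]
tool_rot: [[0.002, 0.998, -0.059], [-0.0, -0.059, -0.998], [-1.0, 0.002, 0.0]]
contact_force: [0.3, -0.0, 5.7]
opening: 0.0002
```

Contact on the orange rod top at TCP z = 0.1825, 5.7 N. Now the same on green.

Call:
move_arm(hand=[0,0,0,0,0,0,0,0,0,0], linear=[[-3,0,0],[-6,0,0],[-6,0,-3],[-6,0,-6],[-6,-0.1,-9],[-5,-0.1,-9],[-3,-0.1,-9],[-1.2,-0.1,-9],[-1,-0.1,-9],[-1,-0.1,-9]], twist=[[0,0,0],[0,0,0],[0,0,0],[0,0,0],[0,0,0],[0,0,0],[0,0,0],[0,0,0],[0,0,0],[0,0,0]])

```text
time_s: 46.6
eef_pos: [0.6143, 0.0534, 0.1906]
tool_rot: [[-0.002, 0.998, -0.06], [-0.0, -0.06, -0.998], [-1.0, -0.002, 0.0]]
contact_force: [-0.1, -0.8, -0.6]
opening: -0.0002
```

Call:
move_arm(hand=[0,0,0,0], linear=[[0.1,0,0],[0.2,0,0],[0.2,0,0],[0.2,0,0]], twist=[[0,0,0],[0,0,0],[0,0,0],[0,0,0]])

```text
time_s: 47.0
eef_pos: [0.6155, 0.0538, 0.1901]
tool_rot: [[0.001, 0.998, -0.059], [-0.0, -0.059, -0.998], [-1.0, 0.001, 0.0]]
contact_force: [-0.3, -0.5, -1.2]
opening: -0.0001
```

Call:
move_arm(hand=[0,0,0,0], linear=[[0.1,0,0],[0.2,0,0],[0.2,0,0],[0.2,0,0]], twist=[[0,0,0],[0,0,0],[0,0,0],[0,0,0]])

```text
time_s: 47.4
eef_pos: [0.6151, 0.0539, 0.1874]
tool_rot: [[-0.0, 0.998, -0.059], [-0.0, -0.059, -0.998], [-1.0, -0.0, 0.0]]
contact_force: [0.3, 0.1, -0.5]
opening: 0.0001
```

Call:
move_arm(hand=[0,0,0,0], linear=[[0.1,0,0],[0.2,0,0],[0.2,0,0],[0.2,0,0]], twist=[[0,0,0],[0,0,0],[0,0,0],[0,0,0]])

```text
time_s: 47.8
eef_pos: [0.6151, 0.0538, 0.1854]
tool_rot: [[-0.0, 0.998, -0.059], [-0.0, -0.059, -0.998], [-1.0, -0.0, 0.0]]
contact_force: [0.3, 0.8, -0.0]
opening: -0.0002
```

Call:
move_arm(hand=[0,0,0,0], linear=[[0.1,0,0],[0.15,0,0],[0.15,0,0],[0.15,0,0]], twist=[[0,0,0],[0,0,0],[0,0,0],[0,0,0]])

```text
time_s: 48.2
eef_pos: [0.6156, 0.0538, 0.1846]
tool_rot: [[0.001, 0.998, -0.059], [-0.0, -0.059, -0.998], [-1.0, 0.001, -0.0]]
contact_force: [0.3, -0.7, 4.0]
opening: -0.0002
```

Call:
move_arm(hand=[0,0,0,0], linear=[[0.1,0,0],[0.15,0,0],[0.15,0,0],[0.15,0,0]], twist=[[0,0,0],[0,0,0],[0,0,0],[0,0,0]])

```text
time_s: 48.6
eef_pos: [0.6166, 0.0538, 0.1846]
tool_rot: [[0.004, 0.998, -0.06], [-0.0, -0.06, -0.998], [-1.0, 0.004, -0.0]]
contact_force: [-0.4, 0.1, 9.0]
opening: -0.0003
```

Tip contact heights: green 0.1846, orange 0.1825. Rising and turning for the green pointer.

Call:
move_arm(hand=[0,0,4.5,4.5,4.5,4.5,4.5,4.5,4.5,4.5], linear=[[-4,0,0],[-8,0,0],[-11.5,0,-2],[-11.5,-0.5,-4],[-11.5,-1,-6],[-11.5,-1.5,-8],[-11.5,-1.5,-10],[-11.5,-1.5,-10],[-11.5,-1.5,-10],[-11.5,-1.5,-10]], twist=[[0,0,0],[-0.14,0,0],[-0.28,0,0],[-0.42,0,0],[-0.56,0,0],[-0.7,0,0],[-0.84,0,0],[-0.98,0,0],[-1.12,0,0],[-1.26,0,0]])

```text
time_s: 49.6
eef_pos: [0.6057, 0.1549, 0.2967]
tool_rot: [[-0.002, 0.356, 0.935], [-0.0, 0.935, -0.356], [-1.0, -0.001, -0.001]]
contact_force: [0.9, -0.8, 1.3]
opening: 0.045
```

Call:
move_arm(hand=[4.5,4.5,4.5,4.5,4.5,4.5], linear=[[0,0,0],[0,0,0],[0,0,0],[0,0,0],[0,0,0],[0,0,0]], twist=[[-0.14,0,0],[-0.28,0,0],[-0.31,0,0],[-0.31,0,0],[-0.31,0,0],[-0.31,0,0]])

```text
time_s: 50.2
eef_pos: [0.606, 0.1545, 0.2972]
tool_rot: [[-0.0, 0.061, 0.998], [-0.0, 0.998, -0.061], [-1.0, -0.0, -0.0]]
contact_force: [-0.2, 0.2, -0.5]
opening: 0.0451
```

```bash
python3 - <<'E'
from h import *
W=cam('wrist');im=get_image('wrist')
q=sw(.055,.145,0)
for B in blobs(im,'green'): print(B,onz(W,*B[2],.15))
print('pred',proj(W,q+[0,0,.15]))
rel(q+[-.001,0,.2],q+[-.001,0,.122],yaw=YAW+np.pi/2);print(read_state()['q'])
E
```

```text
(np.int32(457), [247, 155, 15, 36], [253.9, 173.7]) [0.60604204 0.15412476 0.15      ]
(np.int32(684), [116, 194, 28, 28], [129.7, 208.4]) [0.63221055 0.03524107 0.15      ]
pred [254.55802834 175.37672854]
t 50.25 pos [0.6061 0.1545 0.2973] yaw 1.5101 open 0.0451 F [-0.3 -0.3  0.4]
to [0.6067 0.1546 0.2   ] linear [9.73 0.01 0.06]
to [0.6067 0.1546 0.122 ] linear [1.753e+01 1.000e-02 6.000e-02]
twist x -0.0013
[ 1.48317532e-01  4.96927448e-01  4.74348640e-01  1.54848268e+00
 -5.84604115e-05  2.09033329e-01]
```

The green pointer block at (254,174) is within 1–2 px of prediction. Pinching and lifting it.

Call:
move_arm(hand=[4.5,4.5,4.5,4.5,4.5,4.5,4.5,4.5], linear=[[4,0,0],[8,0,0],[11,0,0],[14,0,0],[16,0,0],[17.5,0,0],[17.5,0,0],[17.5,0,0]], twist=[[0,0,0],[0,0,0],[0,0,0],[0,0,0],[0,0,0],[0,0,0],[0,0,0],[0,0,0]])

```text
time_s: 51.05
eef_pos: [0.6061, 0.1545, 0.1227]
tool_rot: [[-0.0, 0.06, 0.998], [-0.0, 0.998, -0.06], [-1.0, -0.0, -0.0]]
contact_force: [0.4, 0.3, 0.4]
opening: 0.0453
```

Call:
move_arm(hand=[0.8,0.8,0.8,0.8,0.8,0.8], linear=[[0,0,0],[0,0,0],[0,0,0],[0,0,0],[0,0,0],[0,0,0]], twist=[[0,0,0],[0,0,0],[0,0,0],[0,0,0],[0,0,0],[0,0,0]], force=50)

```text
time_s: 51.65
eef_pos: [0.6072, 0.1555, 0.1233]
tool_rot: [[0.002, 0.06, 0.998], [0.002, 0.998, -0.06], [-1.0, 0.002, 0.002]]
contact_force: [2.1, 5.0, 2.7]
opening: 0.0118
```

Call:
move_arm(hand=[0.8,0.8,0.8,0.8,0.8,0.8,0.8,0.8], linear=[[-1,0,0],[-2,0,0],[-3,0,0],[-4,0,0],[-5,0,0],[-5.5,0,0],[-5.5,0,0],[-5.5,0,0]], twist=[[0,0,0],[0,0,0],[0,0,0],[0,0,0],[0,0,0],[0,0,0],[0,0,0],[0,0,0]])

```text
time_s: 52.45
eef_pos: [0.6072, 0.1555, 0.1778]
tool_rot: [[0.002, 0.06, 0.998], [0.002, 0.998, -0.06], [-1.0, 0.002, 0.002]]
contact_force: [1.9, 4.9, 0.5]
opening: 0.0124
```

```bash
python3 - <<'E'
from h import *
b=get_image('side');print(blobs(b,'green'));D=cam('side')
q=sw(.055,.145,0)
for z in(.19,.2,.21):print(z,proj(D,q+[0,0,z-.013]))
E
```

```text
[(np.int32(28), [260, 144, 8, 8], [262.2, 148.7]), (np.int32(69), [277, 156, 8, 11], [280.1, 160.5])]
0.19 [263.46246534 151.97803596]
0.2 [263.5578566  149.34465017]
0.21 [263.65406692 146.68865341]
```

It followed the lift by about 54 mm. Releasing, then pushing its top down to the green tip height of 0.1846.

Call:
move_arm(hand=[4,4,4,4,4,4,0,0,0,0], linear=[[0,0,0],[0,0,0],[0,0,0],[-2,0,0],[-5,0,0],[-6,0,0],[-6,0,0],[-6,0,0],[-6,0,0],[-6,0,0]], twist=[[0,0,0],[0,0,0],[0,0,0],[0,0,0],[0,0,0],[0,0,0],[0,0,0],[0,0,0],[0,0,0],[0,0,0]])

```text
time_s: 53.5
eef_pos: [0.6053, 0.1544, 0.236]
tool_rot: [[-0.003, 0.06, 0.998], [-0.001, 0.998, -0.06], [-1.0, -0.001, -0.002]]
contact_force: [1.1, 0.4, -0.4]
opening: 0.0
```

Call:
move_arm(hand=[0,0,0,0,0,0,0,0], linear=[[0,0,0],[1,0,0],[2,0,0],[3,0,0],[3.6,0,0],[4,0,0],[4,0,0],[4,0,0]], twist=[[0,0,0],[0,0,0],[0,0,0],[0,0,0],[0,0,0],[0,0,0],[0,0,0],[0,0,0]])

```text
time_s: 54.3
eef_pos: [0.6063, 0.1546, 0.1977]
tool_rot: [[0.0, 0.06, 0.998], [-0.0, 0.998, -0.06], [-1.0, 0.0, 0.0]]
contact_force: [0.9, -0.4, 0.5]
opening: -0.0002
```

```bash
python3 - <<'E'
from h import *
b=get_image('side');print(blobs(b,'green'));rel([.607,.1545,.1846])
E
```

```text
[(np.int32(60), [260, 144, 9, 8], [263.6, 147.2]), (np.int32(72), [277, 156, 8, 10], [280.3, 160.3])]
t 54.35 pos [0.6065 0.1546 0.198 ] yaw 1.5105 open -0.0002 F [ 0.4  0.2 -0.9]
to [0.607  0.1545 0.1846] linear [ 1.34 -0.01  0.05]
```

Call:
move_arm(hand=[0,0,0,0], linear=[[0.2,0,0],[0.4,0,0],[0.6,0,0],[0.6,0,0]], twist=[[0,0,0],[0,0,0],[0,0,0],[0,0,0]])

```text
time_s: 54.75
eef_pos: [0.6059, 0.1545, 0.1911]
tool_rot: [[-0.001, 0.06, 0.998], [-0.0, 0.998, -0.06], [-1.0, -0.0, -0.0]]
contact_force: [-1.4, 0.6, 0.2]
opening: 0.0003
```

Call:
move_arm(hand=[0,0,0,0], linear=[[0.2,0,0],[0.4,0,0],[0.4,0,0],[0.4,0,0]], twist=[[0,0,0],[0,0,0],[0,0,0],[0,0,0]])

```text
time_s: 55.15
eef_pos: [0.6063, 0.1546, 0.1875]
tool_rot: [[0.0, 0.06, 0.998], [0.0, 0.998, -0.06], [-1.0, 0.0, 0.0]]
contact_force: [0.2, 0.1, 0.0]
opening: -0.0003
```

Call:
move_arm(hand=[0,0,0,0], linear=[[0.1,0,0],[0.3,0,0],[0.3,0,0],[0.3,0,0]], twist=[[0,0,0],[0,0,0],[0,0,0],[0,0,0]])

```text
time_s: 55.55
eef_pos: [0.6063, 0.1546, 0.1844]
tool_rot: [[0.0, 0.06, 0.998], [-0.0, 0.998, -0.06], [-1.0, 0.0, 0.0]]
contact_force: [0.4, -0.2, 2.2]
opening: -0.0003
```

```bash
python3 - <<'E'
from h import *
F=[]
for i in range(4): b=get_image('side');F.append(read_state()['contact_force'][2])
print(np.round(F,1),read_state()['eef_pos'],blobs(b,'green'))
E
```

```text
[1.4 2.  1.7 1. ] [0.60626806 0.15457842 0.18442552] [(np.int32(50), [260, 146, 9, 7], [263.4, 149.2]), (np.int32(73), [277, 156, 8, 10], [280.4, 160.3])]
```

Call:
move_arm(hand=[0,0,0,0], linear=[[0.08,0,0],[0.08,0,0],[0.08,0,0],[0.08,0,0]], twist=[[0,0,0],[0,0,0],[0,0,0],[0,0,0]])

```text
time_s: 56.15
eef_pos: [0.6063, 0.1546, 0.1838]
tool_rot: [[0.0, 0.06, 0.998], [0.0, 0.998, -0.06], [-1.0, 0.0, 0.0]]
contact_force: [0.4, 0.6, 2.5]
opening: -0.0002
```

The tip is in light contact with the green pointer's top at 0.184, level with the rod. Now the orange pointer.

Call:
move_arm(hand=[0,0,0,4.5,4.5,4.5,4.5,4.5,4.5,4.5], linear=[[-4,0,0],[-8,0,0],[-11.6,0,0],[-11.6,-5,0],[-11.6,-10,0],[-11.6,-15,0],[-11.6,-20,0],[-11.6,-24,0],[-11.6,-27,0],[-11.6,-29,0]], twist=[[0,0,0],[0,0,0],[0,0,0],[0,0,0],[0,0,0],[0,0,0],[0,0,0],[0,0,0],[0,0,0],[0,0,0]])

```text
time_s: 57.15
eef_pos: [0.5878, -0.1374, 0.2989]
tool_rot: [[-0.002, 0.063, 0.998], [0.0, 0.998, -0.063], [-1.0, -0.0, -0.002]]
contact_force: [0.4, 0.6, -0.1]
opening: 0.0448
```

Call:
move_arm(hand=[4.5,4.5,4.5], linear=[[0,0,0],[0,0,0],[0,0,0]], twist=[[0,0,0],[0,0,0],[0,0,0]])

```text
time_s: 57.45
eef_pos: [0.5886, -0.1338, 0.2995]
tool_rot: [[-0.001, 0.059, 0.998], [0.001, 0.998, -0.059], [-1.0, 0.001, -0.001]]
contact_force: [0.1, 0.1, 0.3]
opening: 0.0447
```

```bash
python3 - <<'E'
from h import *
W=cam('wrist');im=get_image('wrist');b=get_image('side')
q=sw(.055,-.145,0)
for B in blobs(im,'orange'): print(B,onz(W,*B[2],.155))
print('pred',proj(W,q+[0,0,.155]),blobs(b,'green'))
rel(q+[-.001,0,.129],yaw=YAW+np.pi/2)
E
```

```text
(np.int32(41), [245, 187, 14, 6], [250.9, 190.6]) [ 0.60364918 -0.13780178  0.155     ]
(np.int32(620), [365, 192, 28, 25], [378.5, 204.2]) [ 0.62398915 -0.02019443  0.155     ]
pred [253.2254956  176.44753771] [(np.int32(59), [260, 145, 9, 8], [263.6, 148.7]), (np.int32(74), [277, 155, 8, 11], [280.4, 160.2])]
t 57.55 pos [ 0.5887 -0.1337  0.2997] yaw 1.5121 open 0.045 F [-0.1  0.5 -0.1]
to [ 0.5894 -0.1349  0.129 ] linear [17.07 -0.11  0.08]
twist x 0.0007
```

Call:
move_arm(hand=[4.5,4.5,4.5,4.5,4.5,4.5,4.5,4.5], linear=[[4,-0.2,0],[8,-0.2,0],[11,-0.2,0],[14,-0.2,0],[16,-0.2,0],[17,-0.2,0],[17,-0.2,0],[17,-0.2,0]], twist=[[0,0,0],[0,0,0],[0,0,0],[0,0,0],[0,0,0],[0,0,0],[0,0,0],[0,0,0]])

```text
time_s: 58.35
eef_pos: [0.5892, -0.1367, 0.1308]
tool_rot: [[0.001, 0.06, 0.998], [-0.0, 0.998, -0.06], [-1.0, -0.0, 0.001]]
contact_force: [-0.2, 0.1, 0.6]
opening: 0.045
```

Call:
move_arm(hand=[0.8,0.8,0.8,0.8,0.8,0.8], linear=[[0,0,0],[0,0,0],[0,0,0],[0,0,0],[0,0,0],[0,0,0]], twist=[[0,0,0],[0,0,0],[0,0,0],[0,0,0],[0,0,0],[0,0,0]])

```text
time_s: 58.95
eef_pos: [0.5899, -0.134, 0.131]
tool_rot: [[0.004, 0.058, 0.998], [0.005, 0.998, -0.058], [-1.0, 0.006, 0.003]]
contact_force: [1.3, 7.8, 2.2]
opening: 0.0127
```

Call:
move_arm(hand=[0.8,0.8,0.8,0.8,0.8,0.8,0.8], linear=[[-1,0,0],[-2,0,0],[-3,0,0],[-4,0,0],[-4.6,0,0],[-4.6,0,0],[-4.6,0,0]], twist=[[0,0,0],[0,0,0],[0,0,0],[0,0,0],[0,0,0],[0,0,0],[0,0,0]])

```text
time_s: 59.65
eef_pos: [0.5899, -0.134, 0.1771]
tool_rot: [[0.004, 0.058, 0.998], [0.005, 0.998, -0.058], [-1.0, 0.006, 0.003]]
contact_force: [0.5, 8.0, 2.7]
opening: 0.0123
```

Call:
move_arm(hand=[4,4,4,4,4,4,0,0,0,0], linear=[[0,0,0],[0,0,0],[0,0,0],[-2,0,0],[-5,0,0],[-6,0,0],[-6,0,0],[-6,0,0],[-6,0,0],[-6,0,0]], twist=[[0,0,0],[0,0,0],[0,0,0],[0,0,0],[0,0,0],[0,0,0],[0,0,0],[0,0,0],[0,0,0],[0,0,0]])

```text
time_s: 60.65
eef_pos: [0.5878, -0.1367, 0.2342]
tool_rot: [[-0.002, 0.06, 0.998], [0.001, 0.998, -0.06], [-1.0, 0.001, -0.002]]
contact_force: [-0.4, -0.1, 0.9]
opening: 0.0002
```

```bash
python3 - <<'E'
from h import *
b=get_image('side');D=cam('side');print(blobs(b,'orange'))
q=sw(.055,-.145,0)
for z in(.19,.2,.21):print(z,proj(D,q+[0,0,z-.013]))
rel(q+[-.001,0,.1825])
E
```

```text
[(np.int32(63), [289, 168, 9, 12], [293.1, 173.3]), (np.int32(90), [301, 183, 11, 11], [306.3, 187.8])]
0.19 [305.47488541 192.75368838]
0.2 [305.81335242 189.72691985]
0.21 [306.15540005 186.6681313 ]
t 60.7 pos [ 0.5879 -0.1367  0.2345] yaw 1.5105 open -0.0002 F [-0.1 -0.3  0.1]
to [ 0.5894 -0.1349  0.1825] linear [5.2  0.19 0.14]
```

Call:
move_arm(hand=[0,0,0,0,0,0,0,0,0,0], linear=[[1,0.2,0.1],[2,0.2,0.1],[3,0.2,0.1],[3.8,0.2,0.1],[4.1,0.2,0.1],[4.4,0.2,0.1],[4.7,0.2,0.1],[4.9,0.2,0.1],[4.9,0.2,0.1],[4.9,0.2,0.1]], twist=[[0,0,0],[0,0,0],[0,0,0],[0,0,0],[0,0,0],[0,0,0],[0,0,0],[0,0,0],[0,0,0],[0,0,0]])

```text
time_s: 61.7
eef_pos: [0.5898, -0.1351, 0.1869]
tool_rot: [[0.001, 0.06, 0.998], [-0.0, 0.998, -0.06], [-1.0, -0.0, 0.001]]
contact_force: [-0.5, 1.6, 0.5]
opening: -0.0002
```

Call:
move_arm(hand=[0,0,0,0], linear=[[0.1,0,0],[0.2,0,0],[0.3,0,0],[0.3,0,0]], twist=[[0,0,0],[0,0,0],[0,0,0],[0,0,0]])

```text
time_s: 62.1
eef_pos: [0.5899, -0.135, 0.1838]
tool_rot: [[0.001, 0.06, 0.998], [-0.0, 0.998, -0.06], [-1.0, -0.0, 0.001]]
contact_force: [0.1, 0.7, 3.3]
opening: 0.0
```

Contact. A last 1 mm to 0.1827, then rise and check.

Call:
move_arm(hand=[0,0,0,0], linear=[[0.05,0,0],[0.1,0,0],[0.1,0,0],[0.1,0,0]], twist=[[0,0,0],[0,0,0],[0,0,0],[0,0,0]])

```text
time_s: 62.5
eef_pos: [0.5898, -0.135, 0.1827]
tool_rot: [[0.0, 0.06, 0.998], [-0.0, 0.998, -0.06], [-1.0, -0.0, 0.0]]
contact_force: [0.7, -1.7, 2.9]
opening: 0.0
```

Call:
move_arm(hand=[0,0,0,0,0,0,0,0], linear=[[-2,0,0],[-6,0,0],[-10,0,0],[-15,0,0],[-17,0,0],[-17,0,0],[-17,0,0],[-17,0,0]], twist=[[0,0,0],[0,0,0],[0,0,0],[0,0,0],[0,0,0],[0,0,0],[0,0,0],[0,0,0]])

```text
time_s: 63.3
eef_pos: [0.5891, -0.1348, 0.3505]
tool_rot: [[-0.003, 0.06, 0.998], [0.001, 0.998, -0.06], [-1.0, 0.001, -0.003]]
contact_force: [-0.1, -0.9, 0.3]
opening: -0.0003
```

```bash
python3 - <<'E'
from h import *
b=get_image('side');c=get_image('scene');w=get_image('wrist');D=cam('side');S=cam('scene')
for n,i in(('side',b),('scene',c)):
  for k in('green','orange','blue'): print(n,k,blobs(i,k))
# apparent height of the top from side: fit z by projecting known xy
from scipy.optimize import brentq
def zfit(xy,v): return brentq(lambda z:proj(D,[*xy,z])[1]-v,0,.4)
col={k:blobs(b,k) for k in('green','orange')}
for k,s in(('green',1),('orange',-1)):
    r=sw(.07,.045*s,0)[:2]+[-.0013,0];p=sw(.055,.145*s,0)[:2]+[-.0013,0]
    for B in col[k]:
        y0=B[1][1];y1=y0+B[1][3]
        for nm,xy,h in(('rod',r,.015),('ptr',p,.013)):
            if abs(proj(D,[*xy,.18])[0]-B[2][0])<4: print(k,nm,'top via centroid',round(zfit(xy,B[2][1])+h,4))
h=cv2.cvtColor(b,cv2.COLOR_RGB2HSV);m=cv2.inRange(h,(0,0,140),(180,60,255))
p=camera_params('side')
hs=sw(-.1785,0,.0); print('tray px',proj(D,hs),read_state()['contact_force'],read_state()['time_s'])
a=cv2.cvtColor(cv2.imread('pics/si12.png'),6);d=cv2.absdiff(a,cv2.cvtColor(b,7))
x,y=proj(D,sw(-.17,0,.02)).astype(int);print('tray diff',(d[y-25:y+30,x-30:x+30]>35).sum(),'jar diff',(d[260:310,235:265]>35).sum())
E
```

```text
side green [(np.int32(58), [260, 145, 8, 8], [263.5, 148.7]), (np.int32(72), [277, 155, 8, 11], [280.3, 160.2])]
side orange [(np.int32(57), [290, 169, 8, 11], [293.4, 174.0]), (np.int32(85), [301, 185, 11, 10], [306.0, 189.5])]
side blue [(np.int32(40), [170, 103, 16, 7], [177.9, 106.1]), (np.int32(55), [240, 128, 4, 17], [241.2, 136.3]), (np.int32(51), [147, 154, 6, 18], [149.5, 162.6]), (np.int32(13), [151, 176, 3, 6], [151.8, 178.6]), (np.int32(121), [212, 227, 16, 12], [219.6, 232.6])]
scene green [(np.int32(33), [311, 194, 6, 8], [313.5, 197.4]), (np.int32(38), [280, 202, 7, 7], [282.9, 205.3])]
scene orange [(np.int32(22), [215, 204, 5, 6], [217.2, 206.3]), (np.int32(31), [250, 206, 7, 5], [252.6, 208.0]), (np.int32(218), [91, 254, 27, 21], [104.6, 262.6]), (np.int32(21), [95, 270, 7, 6], [97.6, 272.9])]
scene blue [(np.int32(35), [327, 133, 5, 14], [329.1, 139.2]), (np.int32(57), [353, 182, 7, 16], [356.2, 189.3])]
green ptr top via centroid 0.2027
green rod top via centroid 0.2041
orange rod top via centroid 0.1989
orange ptr top via centroid 0.2011
tray px [213.43865339 231.6424295 ] [ 0.08897028 -0.64542247 -0.90567372] 63.45
tray diff 867 jar diff 95
```

The pointers read level within about 2 mm in both cases. The blue clip has been knocked aside since the sweep, so I'll check that both clips are still in the tray.

```bash
python3 - <<'E'
from h import *
D=cam('side');b=get_image('side')
def st(p):
    d=p-ORG;c,s=np.cos(YAW),np.sin(YAW);return np.round([c*d[0]+s*d[1],-s*d[0]+c*d[1]],3)
for z in(.014,.03): print('blue',z,st(onz(D,219.6,232.6,z)))
poly=np.array([proj(D,sw(x,y,.004)) for x,y in((-.24,-.13),(-.117,-.13),(-.117,.13),(-.24,.13))]).astype(int)
print(poly.tolist())
m=np.zeros(b.shape[:2],'uint8');cv2.fillPoly(m,[poly],255)
def white(i): 
    h=cv2.cvtColor(i,cv2.COLOR_RGB2HSV);w=cv2.inRange(h,(0,0,125),(180,60,255))&m
    n,l,s,c=cv2.connectedComponentsWithStats(w);return [(s[k].tolist(),c[k].round(1).tolist(),st(onz(D,*c[k],.025))) for k in range(1,n) if s[k][4]>15]
print('now',white(b));print('before',white(cv2.imread('pics/si12.png')[:,:,::-1]))
a=cv2.imread('pics/side_raw.png')[:,:,::-1]
for nm,x in(('start',a),('now',b)):
    h=cv2.cvtColor(x,cv2.COLOR_RGB2HSV);k=cv2.inRange(h,(0,0,0),(180,255,45));k[:, :225]=0;k[:,275:]=0;k[:255]=0;k[285:]=0
    print('jar cap',nm,cv2.moments(k,True)['m10']/max(1,cv2.countNonZero(k)),cv2.countNonZero(k))
E
```

```text
blue 0.014 [-0.167 -0.029]
blue 0.03 [-0.173 -0.049]
[[206, 261], [246, 251], [219, 205], [184, 212]]
now [([217, 210, 8, 6, 28], [220.8, 212.5], array([-0.134,  0.059])), ([195, 218, 24, 19, 215], [206.5, 227.6], array([-0.201, -0.004])), ([227, 228, 6, 7, 21], [229.3, 231.0], array([-0.141, -0.046]))]
before [([207, 209, 10, 4, 19], [212.2, 210.8], array([-0.157,  0.078])), ([221, 228, 9, 6, 16], [225.0, 229.3], array([-0.15 , -0.033]))]
jar cap start 251.05232558139534 344
jar cap now 250.95389048991353 347
```

```bash
python3 - <<'E'
from h import *
np.set_printoptions(linewidth=250)
b=get_image('side');a=cv2.imread('pics/si12.png')[:,:,::-1]
for i in(a,b): print((i[204:236:1,208:234:2,0].astype(int)-i[204:236:1,208:234:2,2]))
E
```

```text
[[  -5   -6   -6   -6   -4   -5   -4   -5   -5   -5   -1   -1    0]
 [  -3   -6   -5   -5   -6   -5   -2   -5   -4   -7   -3   -2   -2]
 [  -5   -5   -4   -7   -6   -5   -5   -4   -5   -5   -2   -1   -3]
 [  -5   -7   -8   -7   -6   -7   -5   -3   -4   -4   -4   -2   -2]
 [  -6   -8   -8   -9   -9   -8   -5   -4   -3   -3   -5   -2   -2]
 [  -9  -11   -7   -8   -9   -2    0    5   -4   -4   -4   -3   -1]
 [  -8   -9   -8   -8   -8    5   12   13   -1   -3   -3   -2   -2]
 [  -8  -10   -9  -10   -9    9   13   10   -1   -5   -5   -6   -3]
 [ -10  -10   -9   -8   -8    6   11   10    3   -4   -4   -5   -5]
 [  -9   -9   -9   -7   -5    9   11   12   10   -4   -5   -3   -5]
 [  -8   -9   -7   -6   -6    9   11   11   12    0   -2   -5   -4]
 [  -7   -5   -5   -5   -6    8   11   11    9    2   -3   -4   -5]
 [  -6   -4   -5   -5   -7    7    9   10    9    1   -4   -4   -4]
 [  -6   -6   -5   -4   -7    7    8   10   11    0   -5   -4   -5]
 [  -5   -5   -4   -6   -5    9    9   11    9   -1   -6   -4   -3]
 [  -6   -8   -6   -6   -7    8    9   10    9   -1   -5   -5   -4]
 [  -6   -5 
[... 2553 characters left out ...]
 -3   -6   -7   -3]
 [ -10   -8   -9  -10   -9   -5  -12  -16  -50  -10   -7   -5   -5]
 [  -9   -9   -8  -10  -20  -37  -79 -100 -154  -23   -8   -7   -4]
 [ -10   -9  -25  -34  -81 -139 -152 -137 -154  -38   -9   -8   -6]
 [ -11   -9 -107 -153 -132 -133 -124  -97 -140  -76   -9   -8   -3]
 [  -9  -10 -126 -132 -103  -80  -83  -65 -132  -95  -10  -10   -5]
 [  -9   -9  -78  -82  -76  -88  -96  -96 -125 -146  -20   -9   -6]
 [  -9   -8  -75  -88  -94 -112 -140 -142 -117 -135  -24   -8   -6]
 [  -9   -8  -69 -109 -141 -133 -132 -129  -97  -78  -17   -8   -7]
 [  -9   -7  -53 -128 -139 -115  -85  -79  -82  -81  -18   -9   -9]
 [  -8   -9  -38  -94  -80  -80  -78  -85  -87  -85  -18   -7   -9]]
```

The white clip is unmoved in the tray, now partly shadowed, and the blue one is at about station (-0.17,-0.03), well inside. The hand is clear, so I'm handing the job in.

```bash
python3 -c "
from plant import *
print(finish_job())"
```

```text
the job is handed in; nothing more can be done
None
```

The whole task was carried out and handed in at about 64 s of the 210 s allowed; no verdict is reported back.

- **Clips:** Two were on the deck, blue and white, and I brushed both into the tray. The blue clip was knocked aside later, but at the last look it lay at about station (-0.17, -0.03), still inside. The white one had not moved.
- **Brush:** It was slid into the hook from the side and seated. Its handle measured about 4 mm from the throat centre horizontally, and it had not moved at the end.
- **Rods:** Both bottomed in their own wells and were let go. The green top is at about 0.200 m and the orange at about 0.197 m, so the wells are about 60 mm deep.
- **Pointers:** I set each one by pushing its block down with the closed fingertips to the height where those tips had touched its rod's top. The contact heights matched within 1 mm. The side camera, whose absolute heights read a few mm high, put the green pointer 1.4 mm below its rod and the orange 2.2 mm above, both inside the 5 mm limit.
- **Bystanders:** The jar and cork ring showed no movement. I did not measure the beaker after the start, though nothing touched it.

**Checks that disagreed:**
- A single 61 N wrist-force reading appeared while moving through free air. Nothing had shifted afterwards, so I treated it as a transient.
- The closed fingertips touched the rods about 2 cm lower in TCP than the nominal tip length predicts. I did not find out why, and used only relative heights because of it.

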